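# Complete the disc-spring pack with alternating faces

## Robot

A 6-joint arm with a two-finger parallel gripper is mounted at the origin on a cart in front of the work surface, level with it; the furniture and walls round the work are solid. World frame = base frame: x ahead of the robot, y to its left, z up, the work surface at z = 0. Lengths are in m, angles in rad, forces in N, time in s.
With the tool pointing down it reaches from about 0.35 to 0.975 m from the base axis. Payload 4.9 kg.
Tool frame: the origin (TCP) lies midway between the tips of the shut fingers; the grasp point (between the pads) lies 19 mm behind it; z points along the fingers, y is the direction in which the jaws open and shut (so a half turn about z gives the same grasp; the last joint's range is limited). The gripper opens to 85 mm and grips with 20 to 120 N. Pads are 22 mm wide; open, the fingers measure 114 mm over their backs; the gripper's body (76 mm by 85 mm) begins 54 mm behind the grasp point. The pads swing forward as they close: fully open they stand 13 mm farther back than shut.
Start: joints at [-1.335, 0.053, 1.613, -0, 1.476, -0.119], TCP at [0.217, -0.586, 0.231] pointing down, gripper open.
Joint ranges: [-3.01, 3.01], [-1.01, 2.22], [0.06, 2.58], [-1.02, 4.17], [0.09, 2.62], [-3.14, 3.14]. Speed limits (rad/s): [2.57, 2.57, 3.14, 3.14, 3.14, 3.14].

## Interface

Orientations are given as a unit quaternion [w, x, y, z].
In Python, from plant import manip gives the robot as it stands. The module is installed in compiled form; this text tells all that it offers.
- The arm moves only by the tool move_arm, never from a script. Its argument "rows" is a list of rows, each an object of numbers: "tx", "ty", "tz": the shift along the tool's x, y, z in m; "ax", "ay", "az": the turn, a rotation vector about the tool's x, y, z in degrees; "jaw": the closure in counts, from 0 (fully open) to 255 (shut). In form: [{"tx": .., "ty": .., "tz": .., "ax": .., "ay": .., "az": .., "jaw": ..}, ...]. A call has 1 to 12 rows; each row shifts and turns the pose as measured when the row begins, along the tool's axes as they then stand; what a row does not reach is not made up. A row lasts 1/10 s, in which the tool goes at most 50 mm and 8.59 degrees, less where a joint would pass 70% of its speed; a pose out of reach is approached as far as the arm can. A call with a gripper value outside its range is refused whole. The fingers move at their own pace and stop on an object; the grip force is fixed at half the most. Time passes only in rows, so rows that do not move let the fingers close. It gives the time, the measured TCP pose, the force and the opening at its end, in the units of the state.
- manip.state(): the state, without advancing time (a new reading comes with each control period).
- manip.grab_frame(name): name is "side" or "top"; returns a dict with "color" (400x640x3 uint8, red, green, blue), "intrinsics" (3x3 intrinsics, pixels), "dist_coeffs" ([k1, k2, p1, p2, k3] as OpenCV has them; the pictures are not rectified), "R" (3x3) and "t" (3): a world point X has camera coordinates R X + t. Camera axes: x right, y down, z forward; pixel columns grow to the right and rows downward; lengths in m; the calibration is good to about 2 mm. A picture is of the moment at which its call begins. There is no depth.
- manip.job_done(): hands the job in, once; it reports no verdict.
The state is a dict: "time": time; "joint_pos": joint angles; "joint_vel": joint speeds; "joint_efforts": joint torques, N m; "tool_pos": TCP position; "tool_rot": TCP orientation; "contact_force": force on the tool from outside, world axes, zero at the start; "ft_torque": the same for the moment, N m; "gripper_width": opening from 0.0 (shut) to 1.0 (fully open).
Only numpy, scipy, OpenCV 4.12 (cv2) and the standard library are available. Lean on these libraries where they do the work, as an engineer would, in place of code of your own. Each camera call takes 0.05 s, during which the arm holds its last target.

## Task

Complete the disc-spring pack on the arbor: put the two dished washers from the slotted stand over the post, on top of the one already seated there (dome up), with faces alternating - the next one dome down, so that the narrow ends meet, and the last one dome up, rim resting on rim. Both must lie flat, and the tape roll, battery and tweezers must stay where they are.

Things in the scene. Friction and masses are not known exactly. Their poses are not given: they have to be found in the camera images.
- washer_a_mid (a point): dished steel disc spring, 64 mm across, 11 mm high, 90 g: flat rim 5 mm thick (radius 24 to 32 mm), cone to a lip 37 mm wide round a 31 mm bore. Point: its centre, half-way through the 11 mm. z points out of the dome; the rim spans -5.5 to -0.5 mm along z, the lip ends at +5.5. Starts on edge in a stand slot, z along the stand's +x or -x. Loose on edge it rolls; tipped over it falls flat
- washer_b_mid (a point): a second washer, the same in shape, size and weight as washer_a and with its point and axes defined the same way. It starts on edge in the other slot of the stand, its dome facing the opposite way to that of washer_a
- arbor: fixed steel arbor: foot 86 mm across, 12 mm high, with a like disc spring fixed on it dome up (lip at 23 mm) and a post 24 mm in diameter, its last 8 mm tapered to 14 mm, top 68 mm above the bench. Origin: on the post's axis at bench level, z up. The dome-down washer comes to rest with its centre at 28.5 mm (rim 29 to 34), the next with its centre at 39.5 mm (rim 34 to 39)
- stand: fixed wooden stand, 134 mm (its x) by 86 mm (its y), 8 mm base, two slots at x = -35 and +35 mm: pairs of grooved end posts, tops 48 mm above the bench, 49 mm apart, holding a washer on edge in the y-z plane. Slot 6.8 mm wide for the 5 mm rim; standing washer's centre 40 mm, top 72 mm above the bench; lift straight out. Origin: centre of the underside, z up
- tape: roll of black tape lying flat, 62 mm across, 19 mm high; a bystander to leave alone. Origin: centre of its underside
- battery: round battery lying down, 50 mm long, 15 mm thick; a bystander to leave alone. Origin: centre of its underside
- tweezers: steel tweezers lying flat, 125 mm long, 22 mm wide, 10 mm high, along its y; a bystander to leave alone. Origin: centre of its underside. (The bench between stand and arbor, around x = 0.51, y = 0 m, is always bare for 70 mm about)
Mind the look-alikes: they are no part of the job. What is shaped like the part that bears washer_b_mid but brown or purple is not meant.

How it is judged:
On the way:
1. one of the washers lies dome down on the seated one (((angle between washer_a_mid's own z axis and vertical above 3.02159 rad and horizontal distance between washer_a_mid and arbor below 0.007 m and z of washer_a_mid in the frame of arbor between 0.0255 and 0.0315 m) or (angle between washer_b_mid's own z axis and vertical above 3.02159 rad and horizontal distance between washer_b_mid and arbor below 0.007 m and z of washer_b_mid in the frame of arbor between 0.0255 and 0.0315 m))), for 0.2 s.
At the end, for the whole second after the job is handed in: One loose washer (either) lies dome down on the seated one and the other dome up on top of that, both on the post: centres 28.5 and 39.5 mm above the arbor's underside within 3 mm, within 7 mm of the post's axis, tilted less than 0.12 rad ((((angle between washer_a_mid's own z axis and vertical above 3.02159 rad and horizontal distance between washer_a_mid and arbor below 0.007 m and z of washer_a_mid in the frame of arbor between 0.0255 and 0.0315 m) and (angle between washer_b_mid's own z axis and vertical below 0.12 rad and horizontal distance between washer_b_mid and arbor below 0.007 m and z of washer_b_mid in the frame of arbor between 0.0365 and 0.0425 m)) or ((angle between washer_b_mid's own z axis and vertical above 3.02159 rad and horizontal distance between washer_b_mid and arbor below 0.007 m and z of washer_b_mid in the frame of arbor between 0.0255 and 0.0315 m) and (angle between washer_a_mid's own z axis and vertical below 0.12 rad and horizontal distance between washer_a_mid and arbor below 0.007 m and z of washer_a_mid in the frame of arbor between 0.0365 and 0.0425 m)))); the robot touches nothing.
It fails at once if the tape is moved by more than 40 mm (distance of tape from where it was at the start of the episode above 0.04 m).
It fails at once if the battery is moved by more than 40 mm (distance of battery from where it was at the start of the episode above 0.04 m).
It fails at once if the tweezers is moved by more than 40 mm (distance of tweezers from where it was at the start of the episode above 0.04 m).
It also fails if it takes over 72 s, if anything falls off the work surface, if the arm or the gripper's body presses on something with over 40 N, if the wrist force passes 120 N, or if a joint passes its speed limit or range.

## Working session

There is one attempt and no reset: what is moved stays moved. The work goes in short steps, Python scripts to look and compute and a tool call to move; the robot and the scene stay as the last step left them, time stands still between calls to the robot, and variables do not carry over. Pictures are saved under pics/ and viewed, and the job is handed in when it is done.

Besides the shell and the picture viewer there is one more tool, called after "Emit:" as name([rows], argument=value, ...), one row to a line, values as JSON. move_arm: Moves the arm, as the interface text tells. Its arguments: {"type":"object","properties":{"rows":{"type":"array"}},"required":["rows"]}

```bash
mkdir -p pics; cat > h.py <<'E'
import numpy as np,cv2,json
from plant import manip
def grab(n,tag):
    f=manip.grab_frame(n)
    cv2.imwrite(f'pics/{tag}.png',cv2.cvtColor(f['color'],cv2.COLOR_RGB2BGR))
    np.savez(f'pics/{tag}.npz',**{k:np.array(v) for k,v in f.items()})
    return f
def load(tag): return dict(np.load(f'pics/{tag}.npz'))
def ray(f,uv):
    p=cv2.undistortPoints(np.array(uv,float).reshape(-1,1,2),np.array(f['intrinsics']),np.array(f['dist_coeffs'])).reshape(-1,2)
    d=np.c_[p,np.ones(len(p))]@np.array(f['R']); c=-np.array(f['R']).T@np.array(f['t'])
    return c,d
def onplane(f,uv,z):
    c,d=ray(f,uv); s=(z-c[2])/d[:,2]; return c+s[:,None]*d
def proj(f,X):
    rv=cv2.Rodrigues(np.array(f['R']))[0]
    return cv2.projectPoints(np.array(X,float).reshape(-1,3),rv,np.array(f['t']),np.array(f['intrinsics']),np.array(f['dist_coeffs']))[0].reshape(-1,2)
E
python3 - <<'E'
from h import *
print(manip.state())
for n in('side','top'):
    f=grab(n,n+'0'); print(n,f['intrinsics'],f['R'],f['t'],-np.array(f['R']).T@np.array(f['t']))
E
```

```text
{'time': 0.0, 'joint_pos': array([-1.33498419e+00,  5.33793958e-02,  1.61431215e+00,  5.53238929e-06,
        1.47600123e+00, -1.18986953e-01]), 'joint_vel': array([-0.00094478, -0.00044491, -0.00036669, -0.00103315, -0.00069276,
        0.00102897]), 'joint_efforts': array([ 2.50137109e-04, -3.93683088e+01, -3.70175314e+01, -1.63392447e-04,
        6.89040899e-03, -3.03041453e-06]), 'tool_pos': array([ 0.2169872 , -0.58545107,  0.23003821]), 'tool_rot': array([-1.04843036e-03,  9.84305428e-01,  1.76470170e-01, -5.85530775e-05]), 'contact_force': array([-0.27565609, -0.29695269, -0.45926785]), 'ft_torque': array([0.02281494, 0.00261379, 0.01343923]), 'gripper_width': 1.0031538922982957}
side [[365.89589706   0.         318.57593426]
 [  0.         365.89589706 201.88239478]
 [  0.           0.           1.        ]] [[-0.9336546  -0.3576908   0.01861146]
 [-0.20651806  0.49514891 -0.8439063 ]
 [ 0.29264208 -0.7917606  -0.53616766]] [0.45077866 0.13530735 0.74112886] [0.23192949 0.68103873 0.50316641]
top [[429.22387509   0.         316.95412835]
 [  0.         429.22387509 199.47923374]
 [  0.           0.           1.        ]] [[-0.01385199 -0.99988082 -0.00681642]
 [-0.99693745  0.01433531 -0.07687796]
 [ 0.07696652  0.00573063 -0.99701721]] [0.00479691 0.4958285  0.99818239] [ 0.41754982 -0.00803173  1.033356  ]
```

View pics/side0.png

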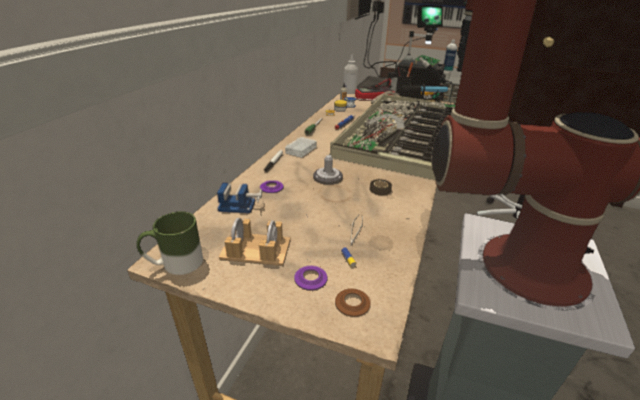

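View pics/top0.png

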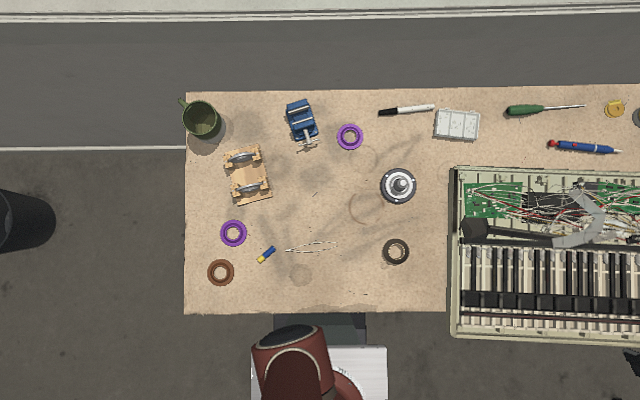

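The stand with two steel washers is at top (247,173) and side (257,240). The arbor is at top (398,185) and side (328,172). The look-alikes are purple rings at top (349,137) and (233,233), a brown ring at (220,272) and the tape at (396,251). I choose the grey steel discs in the stand slots at top (243,157) and (251,187), and will check them in close crops.

```bash
python3 - <<'E'
import cv2,numpy as np
t=cv2.imread('pics/top0.png');s=cv2.imread('pics/side0.png')
a=cv2.resize(t[135:215,215:285],None,fx=5.6,fy=5.6,interpolation=cv2.INTER_CUBIC)
b=cv2.resize(s[205:275,210:300],None,fx=4.4,fy=4.4,interpolation=cv2.INTER_CUBIC)
h=max(a.shape[0],b.shape[0]);o=np.zeros((h,a.shape[1]+b.shape[1],3),np.uint8);o[:a.shape[0],:a.shape[1]]=a;o[:b.shape[0],a.shape[1]:]=b
cv2.imwrite('pics/crop1.png',o);print(o.shape)
a=cv2.resize(t[155:215,365:435],None,fx=5.6,fy=5.6,interpolation=cv2.INTER_CUBIC)
b=cv2.resize(s[145:195,300:360],None,fx=6,fy=6,interpolation=cv2.INTER_CUBIC)
h=max(a.shape[0],b.shape[0]);o=np.zeros((h,a.shape[1]+b.shape[1],3),np.uint8);o[:a.shape[0],:a.shape[1]]=a;o[:b.shape[0],a.shape[1]:]=b
cv2.imwrite('pics/crop2.png',o);print(o.shape)
E
```

```text
(448, 788, 3)
(336, 752, 3)
```

View pics/crop1.png

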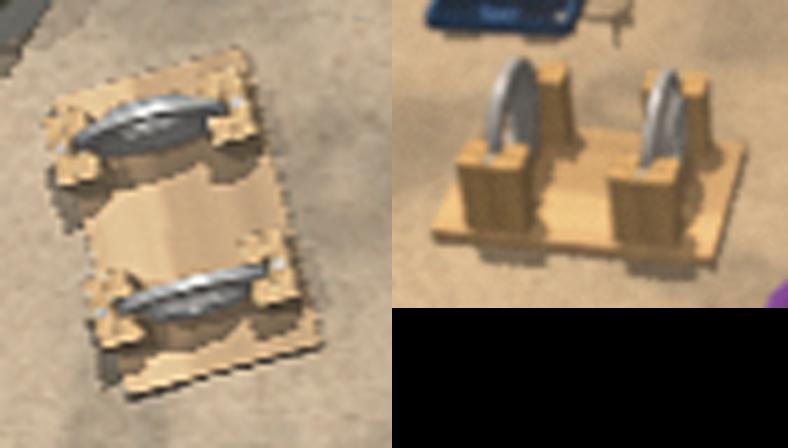

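View pics/crop2.png

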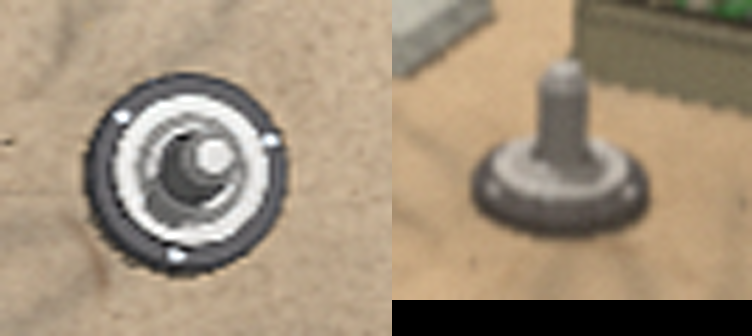

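```bash
python3 - <<'E'
import cv2,numpy as np
t=cv2.imread('pics/top0.png');s=cv2.imread('pics/side0.png')
a=cv2.resize(t[145:205,220:275],None,fx=9,fy=9,interpolation=cv2.INTER_LANCZOS4)
cv2.imwrite('pics/c3.png',a)
b=cv2.resize(s[212:262,220:295],None,fx=10,fy=10,interpolation=cv2.INTER_LANCZOS4)
cv2.imwrite('pics/c4.png',b)
E
```

```text
(no output)
```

View pics/c3.png

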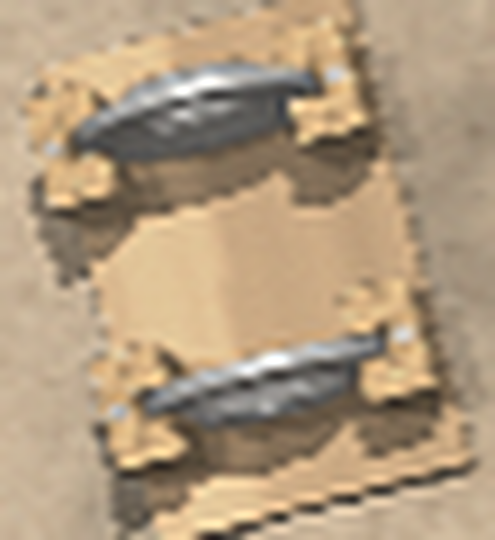

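View pics/c4.png

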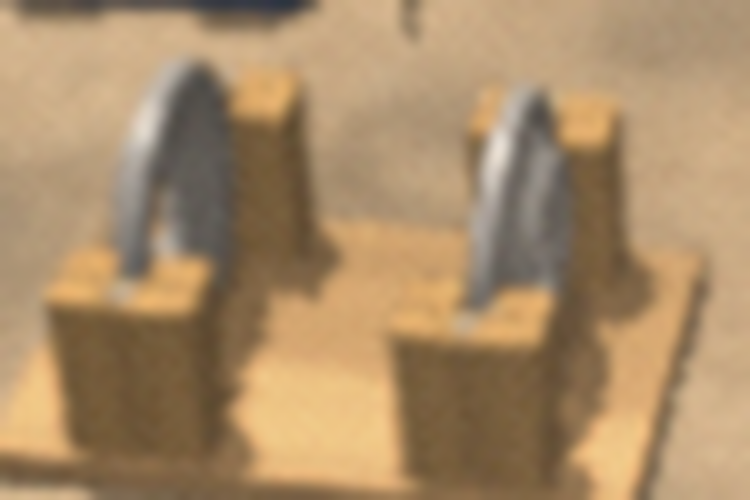

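```bash
cat >> h.py <<'E'
def R2(a): return np.array([[np.cos(a),-np.sin(a)],[np.sin(a),np.cos(a)]])
def stand2w(P,xy,yaw):
    P=np.array(P,float).reshape(-1,3); Q=P.copy(); Q[:,:2]=P[:,:2]@R2(yaw).T+xy; return Q
E
python3 - <<'E'
from h import *
f=load('top0'); g=load('side0')
img=cv2.cvtColor(f['color'],cv2.COLOR_RGB2HSV)
# base corners picked from crops (top)
c=np.array([[258.4,143.4],[272.5,196.6],[237.7,206.4],[223,154.6]])
P=onplane(f,c,0.008); print(P.round(4)); print([np.linalg.norm(P[i]-P[(i+1)%4]).round(4) for i in range(4)])
ctr=P[:,:2].mean(0); ax=P[0]-P[1]+P[3]-P[2]; yaw=np.arctan2(ax[1],ax[0]); print('stand',ctr,np.degrees(yaw))
# side: base corners near
cs=np.array([[220,212+44.5],[220+70.5,212+25]]) 
print(onplane(g,cs,0.008), )
print(stand2w([[-.067,-.043,.008],[.067,.043,.008],[-.067,.043,.008],[.067,-.043,.008]],ctr,yaw))
# arbor: foot ellipse mask
hsv=img; m=np.zeros(img.shape[:2],np.uint8)
sub=(slice(150,220),slice(360,440))
m[sub]=(((hsv[...,1]<60)&(True)).astype(np.uint8)*255)[sub]
m=cv2.morphologyEx(m,cv2.MORPH_OPEN,np.ones((3,3)))
cn=max(cv2.findContours(m,0,2)[0],key=cv2.contourArea)
e=cv2.fitEllipse(cn); print(e)
print('arbor foot z=12',onplane(f,[e[0]],0.012), 'diam m', np.array(e[1])/429*1.02)
print('post top', onplane(f,[[365+212/5.6,155+155/5.6]],0.068), onplane(g,[[300+(565)/6-392/6,145+60/6]],0.068))
E
```

```text
[[0.6349 0.1377 0.008 ]
 [0.5052 0.1044 0.008 ]
 [0.4828 0.1878 0.008 ]
 [0.6087 0.2233 0.008 ]]
[np.float64(0.1339), np.float64(0.0864), np.float64(0.1308), np.float64(0.0895)]
stand [0.55787727 0.16327588] 15.062723788847881
[[0.61351441 0.22116102 0.008     ]
 [0.50766743 0.1074032  0.008     ]]
[[0.50435395 0.10434156 0.008     ]
 [0.6114006  0.2222102  0.008     ]
 [0.48200458 0.18738677 0.008     ]
 [0.63374996 0.13916499 0.008     ]]
((397.67047119140625, 185.5373992919922), (35.29664611816406, 35.99331283569336), 73.33692932128906)
arbor foot z=12 [[ 0.52700217 -0.19529356  0.012     ]] diam m [0.0839221  0.08557851]
post top [[ 0.52731186 -0.19687392  0.068     ]] [[ 0.53018849 -0.20001937  0.068     ]]
```

```bash
python3 - <<'E'
from h import *
xy=np.array([0.5579,0.1633]);yaw=np.radians(15)
th=np.linspace(0,2*np.pi,60)
for tag,(x0,y0,w,h) in {'top0':(220,145,55,60),'side0':(215,207,80,55)}.items():
    f=load(tag);sc=7
    im=cv2.cvtColor(f['color'],cv2.COLOR_RGB2BGR)[y0:y0+h,x0:x0+w]
    outs=[]
    for dirs in ((1,-1),(-1,1)):  # dome dir for slot +35, slot -35
        a=cv2.resize(im,None,fx=sc,fy=sc,interpolation=cv2.INTER_CUBIC)
        for sx,d in zip((.035,-.035),dirs):
            for off,r,col in ((-.0025,.032,(0,255,0)),(.0025,.032,(255,255,0)),(.0085,.0185,(0,0,255))):
                P=stand2w(np.c_[np.full(60,sx+d*off),r*np.cos(th),.040+r*np.sin(th)],xy,yaw)
                q=(proj(f,P)-[x0,y0]+.5)*sc
                cv2.polylines(a,[q.astype(np.int32)],True,col,1)
        outs.append(a)
    o=np.hstack(outs) if tag=='top0' else np.vstack(outs)
    o=cv2.resize(o,None,fx=min(1,800/o.shape[1],600/o.shape[0]),fy=min(1,800/o.shape[1],600/o.shape[0]))
    cv2.imwrite(f'pics/ov_{tag}.png',o)
E
```

```text
(no output)
```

View pics/ov_top0.png

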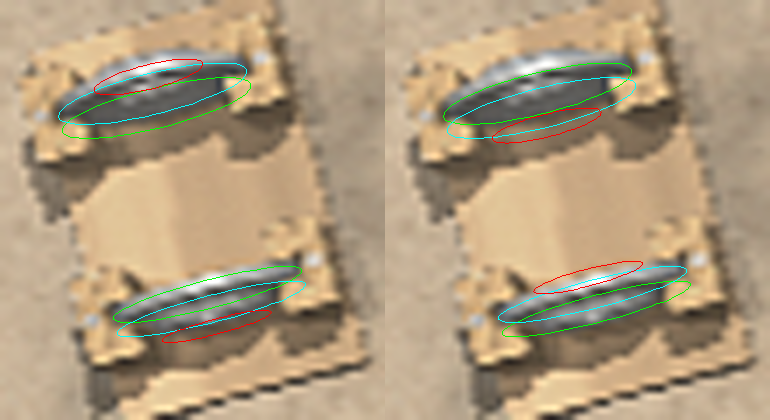

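View pics/ov_side0.png

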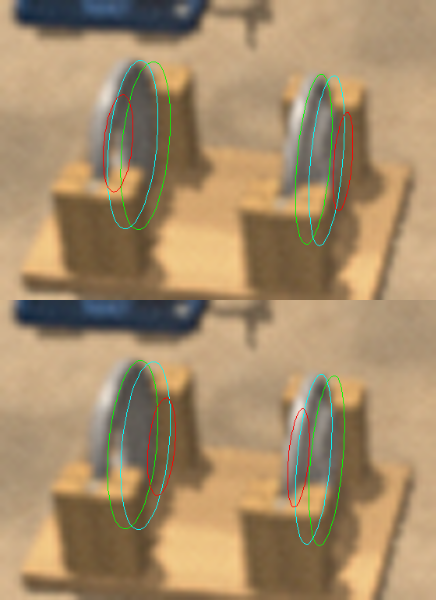

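```bash
python3 - <<'E'
from h import *
f=load('top0'); g=load('side0')
def pk(p,s,o): return (np.array(p,float)+.5)/s-.5+np.array(o)
for name,pt,ps,sx in (('far',(200,80),(190,63),.035),('near',(265,362),(530,90),-.035)):
    a=onplane(f,[pk(pt,9,(220,145))],.072)[0]; b=onplane(g,[pk(ps,10,(220,212))],.072)[0]
    c1,d1=ray(f,[pk(pt,9,(220,145))]);c2,d2=ray(g,[pk(ps,10,(220,212))])
    A=np.c_[d1[0],-d2[0]];s=np.linalg.lstsq(A,c2-c1,rcond=None)[0]
    print(name,a,b,'tri',c1+s[0]*d1[0],c2+s[1]*d2[0],'pred',stand2w([[sx,0,.072]],[.559,.1645],np.radians(15)))
E
```

```text
far [0.59879353 0.16632756 0.072     ] [0.59682322 0.16442762 0.072     ] tri [0.59857832 0.16612052 0.07314153] [0.59637089 0.16506802 0.07253448] pred [[0.5928074  0.17355867 0.072     ]]
near [0.52718579 0.15013748 0.072     ] [0.52822128 0.14623677 0.072     ] tri [0.52687604 0.14969062 0.07471607] [0.52641254 0.14950152 0.0746321 ] pred [[0.5251926  0.15544133 0.072     ]]
```

```bash
python3 - <<'E'
from h import *
f=load('top0'); g=load('side0')
def pk(p,s,o): return (np.array(p,float)+.5)/s-.5+np.array(o)
M=[]
for n,a,b in (('far',(52,148),(335,75)),('near',(118,410),(403,333))):
    P=onplane(f,[pk(a,9,(220,145)),pk(b,9,(220,145))],.048); d=P[0]-P[1]; M.append(P.mean(0))
    print(n,P.round(4),P.mean(0),np.linalg.norm(d),np.degrees(np.arctan2(d[1],d[0]))-90)
print((M[0]+M[1])/2,np.degrees(np.arctan2(*(M[0]-M[1])[1::-1])),np.linalg.norm(M[0]-M[1]))
print('side dots',onplane(g,[pk((118,293),10,(220,212)),pk((465,325),10,(220,212))],.048))
E
```

```text
far [[0.5861 0.2088 0.048 ]
 [0.6041 0.1359 0.048 ]] [0.59513552 0.172331   0.048     ] 0.07512831927323586 13.850959315155194
near [[0.5181 0.1918 0.048 ]
 [0.5369 0.1186 0.048 ]] [0.52749467 0.15520867 0.048     ] 0.07550795325662416 14.429382127928946
[0.5613151  0.16376983 0.048     ] 14.20522003611326 0.06977433598765018
side dots [[0.58842489 0.20984883 0.048     ]
 [0.52028614 0.19240925 0.048     ]]
```

```bash
cat >> h.py <<'E'
from scipy.spatial.transform import Rotation as Ro, Slerp
def cur():
    s=manip.state(); q=np.array(s['tool_rot']); return np.array(s['tool_pos']),Ro.from_quat(q[[1,2,3,0]]),s
def down(yaw_y,tilt=0):
    # tool down, tool y at world angle yaw_y (deg); tilt>0: fingers swing towards +tool y
    a=np.radians(yaw_y); y=np.array([np.cos(a),np.sin(a),0]);z=np.array([0,0,-1.]);x=np.cross(y,z)
    return Ro.from_matrix(np.c_[x,y,z])*Ro.from_rotvec([-np.radians(tilt),0,0])
def plan(p1,R1,jaw,n=None):
    p0,R0,s=cur(); p1=np.array(p1,float)
    rv=(R0.inv()*R1).magnitude(); D=np.linalg.norm(p1-p0)
    n=n or int(max(np.ceil(D/.047),np.ceil(np.degrees(rv)/8.3),1))
    sl=Slerp([0,1],Ro.concatenate([R0,R1])); rows=[]
    for i in range(n):
        Ra=sl([i/n])[0];Rb=sl([(i+1)/n])[0]
        t=Ra.inv().apply((p1-p0)/n); w=np.degrees((Ra.inv()*Rb).as_rotvec())
        r={k:round(float(v),4) for k,v in zip(('tx','ty','tz'),t) if abs(v)>2e-4}
        r.update({k:round(float(v),1) for k,v in zip(('ax','ay','az'),w) if abs(v)>.05}); r['jaw']=jaw
        rows.append(r)
    print(n,'rows'); print(json.dumps(rows))
def st():
    p,R,s=cur(); M=R.as_matrix()
    print('t %.2f'%s['time'],'p',p.round(4),'z',M[:,2].round(3),'y',M[:,1].round(3),'yawy %.1f'%np.degrees(np.arctan2(M[1,1],M[0,1])),'F',np.array(s['contact_force']).round(1),'w %.3f'%s['gripper_width'],'q',np.array(s['joint_pos']).round(2))
E
python3 - <<'E'
from h import *
st(); plan([.5285,.155,.20],down(14.2),0)
E
```

```text
t 0.10 p [ 0.217  -0.5855  0.2302] z [-0.     0.002 -1.   ] y [ 0.347 -0.938 -0.002] yawy -69.7 F [-0.8  0.8  0.2] w 1.001 q [-1.33  0.05  1.61  0.    1.48 -0.12]
18 rows
[{"tx": 0.0305, "ty": -0.0326, "tz": 0.0017, "az": -4.7, "jaw": 0}, {"tx": 0.0331, "ty": -0.03, "tz": 0.0017, "az": -4.7, "jaw": 0}, {"tx": 0.0354, "ty": -0.0272, "tz": 0.0017, "az": -4.7, "jaw": 0}, {"tx": 0.0375, "ty": -0.0242, "tz": 0.0017, "az": -4.7, "jaw": 0}, {"tx": 0.0393, "ty": -0.0211, "tz": 0.0017, "az": -4.7, "jaw": 0}, {"tx": 0.0409, "ty": -0.0178, "tz": 0.0017, "az": -4.7, "jaw": 0}, {"tx": 0.0422, "ty": -0.0145, "tz": 0.0017, "az": -4.7, "jaw": 0}, {"tx": 0.0433, "ty": -0.011, "tz": 0.0017, "az": -4.7, "jaw": 0}, {"tx": 0.044, "ty": -0.0074, "tz": 0.0017, "az": -4.7, "jaw": 0}, {"tx": 0.0445, "ty": -0.0038, "tz": 0.0017, "az": -4.7, "jaw": 0}, {"tx": 0.0446, "ty": -0.0002, "tz": 0.0017, "az": -4.7, "jaw": 0}, {"tx": 0.0445, "ty": 0.0034, "tz": 0.0017, "az": -4.7, "jaw": 0}, {"tx": 0.0441, "ty": 0.007, "tz": 0.0017, "az": -4.7, "jaw": 0}, {"tx": 0.0434, "ty": 0.0106, "tz": 0.0017, "az": -4.7, "jaw": 0}, {"tx": 0.0424, "ty": 0.0141, "tz": 0.0017, "az": -4.7, "jaw": 0}, {"tx": 0.0411, "ty": 0.0175, "tz": 0.0017, "az": -4.7, "jaw": 0}, {"tx": 0.0395, "ty": 0.0207, "tz": 0.0017, "az": -4.7, "jaw": 0}, {"tx": 0.0377, "ty": 0.0239, "tz": 0.0017, "az": -4.7, "jaw": 0}]
```

Emit:
move_arm([
  {"tx": 0.031,"ty": -0.033,"tz": 0.002,"az": -4.7,"jaw": 120},
  {"tx": 0.033,"ty": -0.03,"tz": 0.002,"az": -4.7,"jaw": 120},
  {"tx": 0.035,"ty": -0.027,"tz": 0.002,"az": -4.7,"jaw": 120},
  {"tx": 0.038,"ty": -0.024,"tz": 0.002,"az": -4.7,"jaw": 120},
  {"tx": 0.039,"ty": -0.021,"tz": 0.002,"az": -4.7,"jaw": 120},
  {"tx": 0.041,"ty": -0.018,"tz": 0.002,"az": -4.7,"jaw": 120},
  {"tx": 0.042,"ty": -0.015,"tz": 0.002,"az": -4.7,"jaw": 120},
  {"tx": 0.043,"ty": -0.011,"tz": 0.002,"az": -4.7,"jaw": 120},
  {"tx": 0.044,"ty": -0.007,"tz": 0.002,"az": -4.7,"jaw": 120},
  {"tx": 0.045,"ty": -0.004,"tz": 0.002,"az": -4.7,"jaw": 120},
  {"tx": 0.045,"ty": 0.0,"tz": 0.002,"az": -4.7,"jaw": 120},
  {"tx": 0.045,"ty": 0.003,"tz": 0.002,"az": -4.7,"jaw": 120},
])

```text
schema error: expected keys tx, ty, tz, ax, ay, az, jaw
```

```bash
python3 - <<'E'
from h import *
st(); plan([.5285,.155,.14],down(14.2),120)
E
```

```text
t 0.10 p [ 0.217  -0.5855  0.2302] z [-0.     0.002 -1.   ] y [ 0.347 -0.938 -0.002] yawy -69.7 F [-0.8  0.8  0.2] w 1.001 q [-1.33  0.05  1.61  0.    1.48 -0.12]
18 rows
[{"tx": 0.0305, "ty": -0.0326, "tz": 0.0051, "az": -4.7, "jaw": 120}, {"tx": 0.0331, "ty": -0.03, "tz": 0.0051, "az": -4.7, "jaw": 120}, {"tx": 0.0354, "ty": -0.0272, "tz": 0.0051, "az": -4.7, "jaw": 120}, {"tx": 0.0375, "ty": -0.0242, "tz": 0.0051, "az": -4.7, "jaw": 120}, {"tx": 0.0393, "ty": -0.0211, "tz": 0.0051, "az": -4.7, "jaw": 120}, {"tx": 0.0409, "ty": -0.0178, "tz": 0.0051, "az": -4.7, "jaw": 120}, {"tx": 0.0422, "ty": -0.0145, "tz": 0.005, "az": -4.7, "jaw": 120}, {"tx": 0.0433, "ty": -0.011, "tz": 0.005, "az": -4.7, "jaw": 120}, {"tx": 0.044, "ty": -0.0074, "tz": 0.005, "az": -4.7, "jaw": 120}, {"tx": 0.0445, "ty": -0.0038, "tz": 0.005, "az": -4.7, "jaw": 120}, {"tx": 0.0446, "ty": -0.0002, "tz": 0.005, "az": -4.7, "jaw": 120}, {"tx": 0.0445, "ty": 0.0034, "tz": 0.005, "az": -4.7, "jaw": 120}, {"tx": 0.0441, "ty": 0.007, "tz": 0.005, "az": -4.7, "jaw": 120}, {"tx": 0.0434, "ty": 0.0106, "tz": 0.005, "az": -4.7, "jaw": 120}, {"tx": 0.0424, "ty": 0.0141, "tz": 0.005, "az": -4.7, "jaw": 120}, {"tx": 0.0411, "ty": 0.0175, "tz": 0.005, "az": -4.7, "jaw": 120}, {"tx": 0.0395, "ty": 0.0207, "tz": 0.005, "az": -4.7, "jaw": 120}, {"tx": 0.0377, "ty": 0.0239, "tz": 0.005, "az": -4.7, "jaw": 120}]
```

All keys are required, so I'll send full rows.

Emit:
move_arm([
  {"tx": 0.031,"ty": -0.033,"tz": 0.002,"ax": 0,"ay": 0,"az": -4.7,"jaw": 120},
  {"tx": 0.033,"ty": -0.03,"tz": 0.002,"ax": 0,"ay": 0,"az": -4.7,"jaw": 120},
  {"tx": 0.035,"ty": -0.027,"tz": 0.002,"ax": 0,"ay": 0,"az": -4.7,"jaw": 120},
  {"tx": 0.038,"ty": -0.024,"tz": 0.002,"ax": 0,"ay": 0,"az": -4.7,"jaw": 120},
  {"tx": 0.039,"ty": -0.021,"tz": 0.002,"ax": 0,"ay": 0,"az": -4.7,"jaw": 120},
  {"tx": 0.041,"ty": -0.018,"tz": 0.002,"ax": 0,"ay": 0,"az": -4.7,"jaw": 120},
  {"tx": 0.042,"ty": -0.015,"tz": 0.002,"ax": 0,"ay": 0,"az": -4.7,"jaw": 120},
  {"tx": 0.043,"ty": -0.011,"tz": 0.002,"ax": 0,"ay": 0,"az": -4.7,"jaw": 120},
  {"tx": 0.044,"ty": -0.007,"tz": 0.002,"ax": 0,"ay": 0,"az": -4.7,"jaw": 120},
  {"tx": 0.045,"ty": -0.004,"tz": 0.002,"ax": 0,"ay": 0,"az": -4.7,"jaw": 120},
  {"tx": 0.045,"ty": 0.0,"tz": 0.002,"ax": 0,"ay": 0,"az": -4.7,"jaw": 120},
  {"tx": 0.045,"ty": 0.003,"tz": 0.002,"ax": 0,"ay": 0,"az": -4.7,"jaw": 120},
])

```text
time: 1.3
tool_pos: [0.4173, -0.0701, 0.2007]
tool_rot: [-0.004, 0.775, 0.632, 0.002]
contact_force: [1.0, -0.3, -1.0]
gripper_width: 0.529
```

```bash
cat > /tmp/sedp.py <<'E'
s=open('h.py').read()
s=s.replace("""        r={k:round(float(v),4) for k,v in zip(('tx','ty','tz'),t) if abs(v)>2e-4}
        r.update({k:round(float(v),1) for k,v in zip(('ax','ay','az'),w) if abs(v)>.05}); r['jaw']=jaw
        rows.append(r)
    print(n,'rows'); print(json.dumps(rows))""","""        print(i,'t',(t*1000).round(1),'w',w.round(1))""")
open('h.py','w').write(s)
E
python3 /tmp/sedp.py; python3 - <<'E'
from h import *
st(); plan([.5285,.155,.14],down(14.2),120)
E
```

```text
t 1.30 p [ 0.4173 -0.0701  0.2007] z [-0.002  0.008 -1.   ] y [ 0.979 -0.202 -0.004] yawy -11.7 F [ 1.  -0.3 -1. ] w 0.529 q [-0.35 -0.44  2.09  0.01  1.5  -0.14]
0 t [40.4 10.6 10.4] w [-0.  -0.1 -4.3]
1 t [39.5 13.6 10.3] w [-0.  -0.1 -4.3]
2 t [38.4 16.5 10.3] w [-0.  -0.1 -4.3]
3 t [37.1 19.4 10.2] w [-0.  -0.1 -4.3]
4 t [35.5 22.1 10.2] w [-0.  -0.1 -4.3]
5 t [33.8 24.7 10.2] w [-0.  -0.1 -4.3]
```

Emit:
move_arm([
  {"tx": 0.04,"ty": 0.011,"tz": 0.01,"ax": 0,"ay": 0,"az": -4.3,"jaw": 150},
  {"tx": 0.0395,"ty": 0.014,"tz": 0.01,"ax": 0,"ay": 0,"az": -4.3,"jaw": 150},
  {"tx": 0.038,"ty": 0.0165,"tz": 0.01,"ax": 0,"ay": 0,"az": -4.3,"jaw": 150},
  {"tx": 0.037,"ty": 0.019,"tz": 0.01,"ax": 0,"ay": 0,"az": -4.3,"jaw": 150},
  {"tx": 0.0355,"ty": 0.022,"tz": 0.01,"ax": 0,"ay": 0,"az": -4.3,"jaw": 150},
  {"tx": 0.034,"ty": 0.025,"tz": 0.01,"ax": 0,"ay": 0,"az": -4.3,"jaw": 150},
  {"tx": 0,"ty": 0,"tz": 0,"ax": 0,"ay": 0,"az": 0,"jaw": 150},
])

```text
time: 2.0
tool_pos: [0.5283, 0.1706, 0.1377]
tool_rot: [-0.003, 0.603, 0.797, 0.002]
contact_force: [-0.4, 0.3, 0.5]
gripper_width: 0.411
```

```bash
python3 - <<'E'
from h import *
st(); plan([.5285,.155,.1],down(14.2),120)
f=grab('side','side1');im=cv2.imread('pics/side1.png')
cv2.imwrite('pics/side1c.png',cv2.resize(im[130:290,160:360],None,fx=3.7,fy=3.7,interpolation=cv2.INTER_CUBIC))
E
```

```text
t 2.00 p [0.5283 0.1706 0.1377] z [-0.003  0.007 -1.   ] y [ 0.962  0.272 -0.001] yawy 15.8 F [-0.4  0.3  0.5] w 0.411 q [ 0.17 -0.04  1.86  0.01  1.32 -0.1 ]
0 t [-15.3  -4.1  37.6] w [-0.1 -0.4  1.6]
```

View pics/side1c.png

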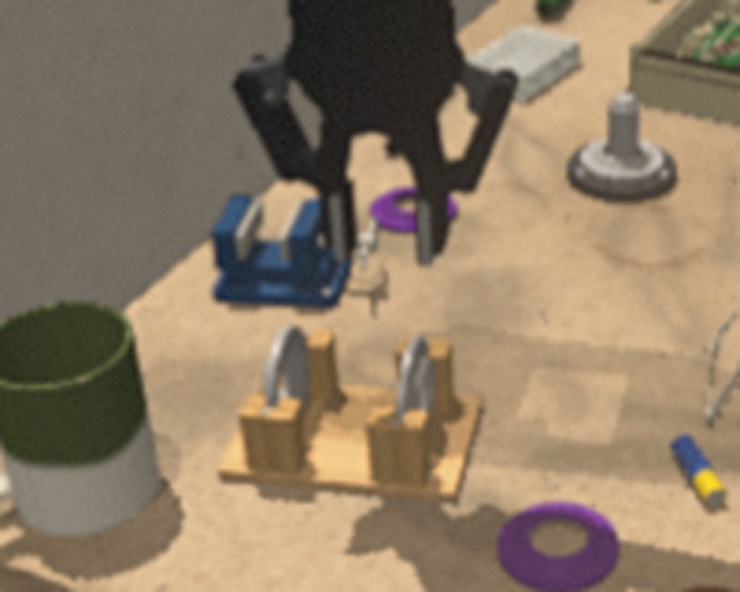

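Emit:
move_arm([
  {"tx": -0.0075,"ty": -0.002,"tz": 0.02,"ax": 0,"ay": 0,"az": 1.6,"jaw": 160},
  {"tx": -0.0075,"ty": -0.002,"tz": 0.02,"ax": 0,"ay": -0.4,"az": 0,"jaw": 160},
  {"tx": 0,"ty": 0,"tz": 0,"ax": 0,"ay": 0,"az": 0,"jaw": 160},
])

```text
time: 2.35
tool_pos: [0.5275, 0.152, 0.0978]
tool_rot: [0.0, 0.616, 0.788, -0.001]
contact_force: [-0.4, 0.6, 0.2]
gripper_width: 0.374
```

```bash
python3 - <<'E'
from h import *
st(); plan([.5285,.155,.066],down(14.2),120)
f=grab('side','side2');im=cv2.imread('pics/side2.png')
g=grab('top','top2');jm=cv2.imread('pics/top2.png')
a=cv2.resize(im[170:270,200:310],None,fx=4,fy=4,interpolation=cv2.INTER_CUBIC)
b=cv2.resize(jm[130:230,200:285],None,fx=4,fy=4,interpolation=cv2.INTER_CUBIC)
cv2.imwrite('pics/c5.png',np.hstack([a,b]))
E
```

```text
t 2.35 p [0.5275 0.152  0.0978] z [-0.    -0.002 -1.   ] y [ 0.971  0.241 -0.001] yawy 13.9 F [-0.4  0.6  0.2] w 0.374 q [ 0.15 -0.01  1.9  -0.    1.24 -0.1 ]
0 t [ 2.7  1.8 31.8] w [-0.1  0.1 -0.3]
```

View pics/c5.png

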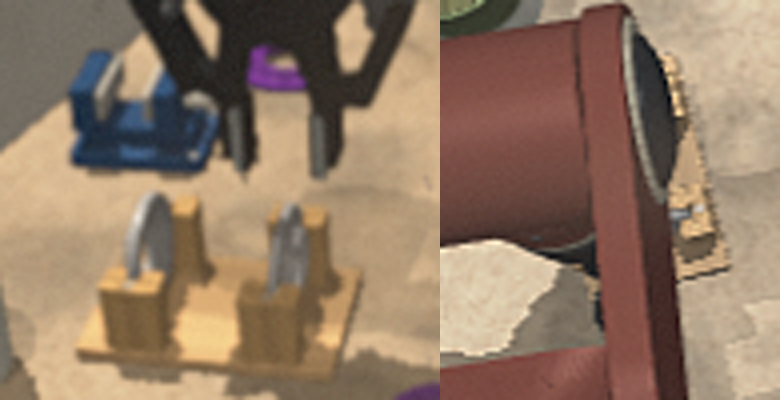

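```bash
python3 - <<'E'
from h import *
f=load('side2')
q=(proj(f,[[.5275,.152,.0978],[.5275,.152,.102],[.5285,.155,.072],[.5325,.156,.072]])-[200,170]+.5)*4-.5
print(q)
E
```

```text
[[285.11411332 167.65919461]
 [284.67473305 160.58843948]
 [283.2526642  212.90640726]
 [275.23149765 212.19708421]]
```

```bash
python3 - <<'E'
from h import *
f=load('side2');im=cv2.imread('pics/side2.png')
th=np.linspace(0,2*np.pi,90);sc=8;o=[230,165]
a=cv2.resize(im[165:240,230:310],None,fx=sc,fy=sc,interpolation=cv2.INTER_CUBIC)
yaw=np.radians(14.2)
for c in ([.5285,.155],[.5955,.1725]):
  for off,col in ((-.0025,(0,255,0)),(.0025,(255,255,0))):
    P=stand2w(np.c_[np.full(90,off),.032*np.cos(th),.04+.032*np.sin(th)],c,yaw)
    cv2.polylines(a,[((proj(f,P)-o+.5)*sc-.5).astype(np.int32)],True,col,1)
p,R,s=cur()
for y in (-.017,.017):
  for x in (-.011,.011):
    q=(proj(f,[p+R.apply([x,y,-.005])])[0]-o+.5)*sc-.5; cv2.circle(a,tuple(q.astype(int)),3,(0,0,255),-1)
cv2.imwrite('pics/c6.png',a)
E
```

```text
(no output)
```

View pics/c6.png

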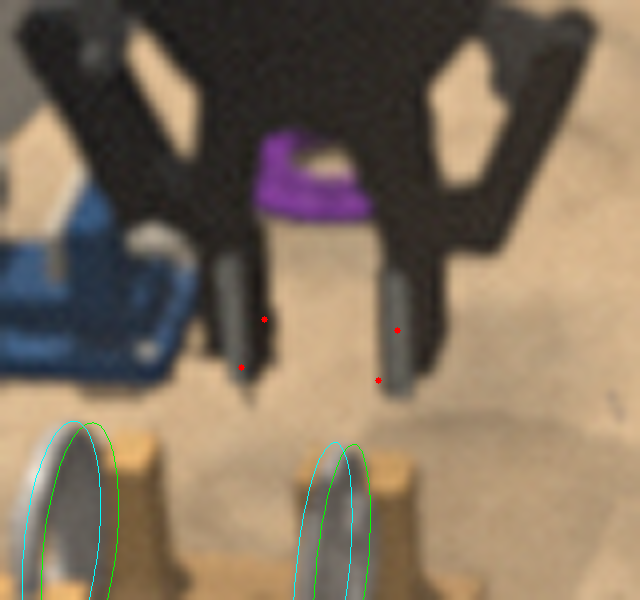

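Emit:
move_arm([
  {"tx": 0.0015,"ty": 0.001,"tz": 0.016,"ax": 0,"ay": 0,"az": -0.3,"jaw": 160},
  {"tx": 0.001,"ty": 0.001,"tz": 0.015,"ax": 0,"ay": 0,"az": 0,"jaw": 160},
  {"tx": 0,"ty": 0,"tz": 0,"ax": 0,"ay": 0,"az": 0,"jaw": 200},
  {"tx": 0,"ty": 0,"tz": 0,"ax": 0,"ay": 0,"az": 0,"jaw": 220},
])

```text
time: 2.85
tool_pos: [0.533, 0.1558, 0.0707]
tool_rot: [0.004, 0.614, 0.789, 0.003]
contact_force: [-1.1, -0.2, 0.3]
gripper_width: 0.137
```

```bash
python3 - <<'E'
from h import *
st()
f=grab('side','side3');im=cv2.imread('pics/side3.png')
cv2.imwrite('pics/c7.png',cv2.resize(im[180:260,220:310],None,fx=7,fy=7,interpolation=cv2.INTER_CUBIC))
E
```

```text
t 2.85 p [0.533  0.1558 0.0707] z [ 0.01  0.   -1.  ] y [0.969 0.245 0.01 ] yawy 14.2 F [-1.1 -0.2  0.3] w 0.137 q [ 0.15  0.04  1.91 -0.    1.18 -0.1 ]
```

View pics/c7.png

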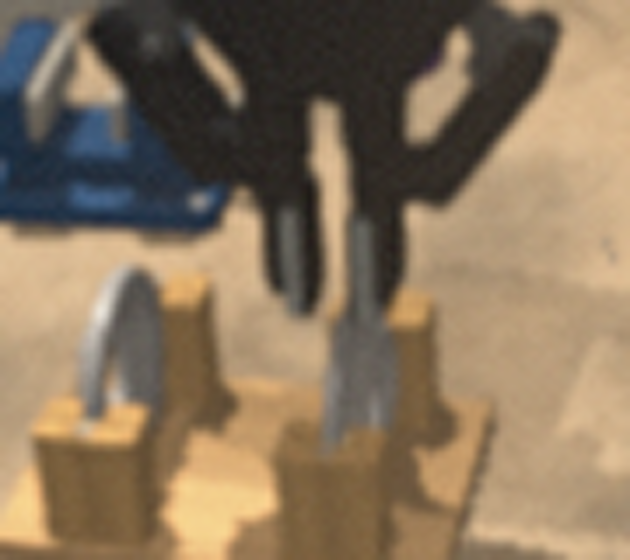

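Emit:
move_arm([
  {"tx": 0,"ty": -0.0025,"tz": -0.001,"ax": 0.3,"ay": 0.3,"az": 0,"jaw": 190},
  {"tx": 0,"ty": -0.002,"tz": 0,"ax": 0,"ay": 0,"az": 0,"jaw": 190},
  {"tx": 0,"ty": 0,"tz": 0,"ax": 0,"ay": 0,"az": 0,"jaw": 190},
])

```text
time: 3.2
tool_pos: [0.5286, 0.1548, 0.0725]
tool_rot: [0.0, 0.614, 0.789, 0.003]
contact_force: [-0.4, 0.0, 0.2]
gripper_width: 0.257
```

```bash
python3 - <<'E'
from h import *
st()
f=grab('side','side4');im=cv2.imread('pics/side4.png')
cv2.imwrite('pics/c8.png',cv2.resize(im[180:260,220:310],None,fx=7,fy=7,interpolation=cv2.INTER_CUBIC))
E
```

```text
t 3.20 p [0.5286 0.1548 0.0725] z [ 0.004  0.005 -1.   ] y [0.969 0.245 0.005] yawy 14.2 F [-0.4  0.   0.2] w 0.257 q [ 0.15  0.03  1.92  0.    1.19 -0.1 ]
```

View pics/c8.png

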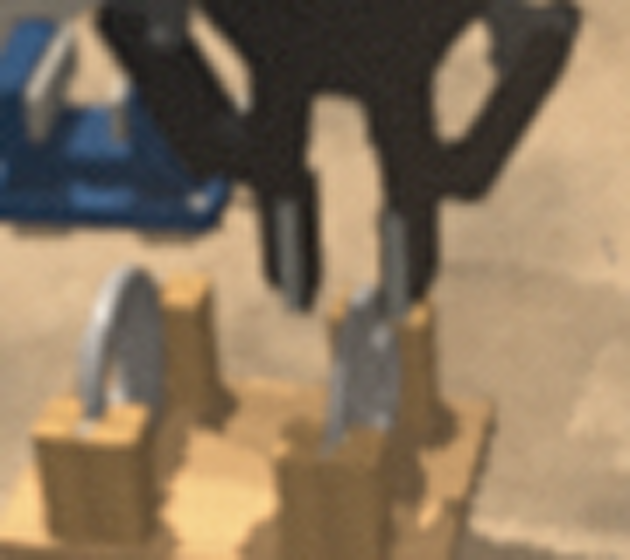

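Emit:
move_arm([
  {"tx": 0,"ty": -0.001,"tz": 0.004,"ax": 0,"ay": 0,"az": 0,"jaw": 190},
  {"tx": 0,"ty": 0,"tz": 0.003,"ax": 0,"ay": 0,"az": 0,"jaw": 190},
  {"tx": 0,"ty": 0,"tz": 0,"ax": 0,"ay": 0,"az": 0,"jaw": 255},
  {"tx": 0,"ty": 0,"tz": 0,"ax": 0,"ay": 0,"az": 0,"jaw": 255},
  {"tx": 0,"ty": 0,"tz": 0,"ax": 0,"ay": 0,"az": 0,"jaw": 255},
])

```text
time: 3.75
tool_pos: [0.5284, 0.1547, 0.0657]
tool_rot: [0.001, 0.614, 0.789, 0.004]
contact_force: [-0.7, -0.6, -0.3]
gripper_width: 0.028
```

```bash
python3 - <<'E'
from h import *
st()
f=grab('side','side5');im=cv2.imread('pics/side5.png')
cv2.imwrite('pics/c9.png',cv2.resize(im[180:260,220:310],None,fx=7,fy=7,interpolation=cv2.INTER_CUBIC))
E
```

```text
t 3.75 p [0.5284 0.1547 0.0657] z [ 0.006  0.005 -1.   ] y [0.969 0.245 0.007] yawy 14.2 F [-0.7 -0.6 -0.3] w 0.028 q [ 0.15  0.04  1.92  0.    1.18 -0.1 ]
```

View pics/c9.png

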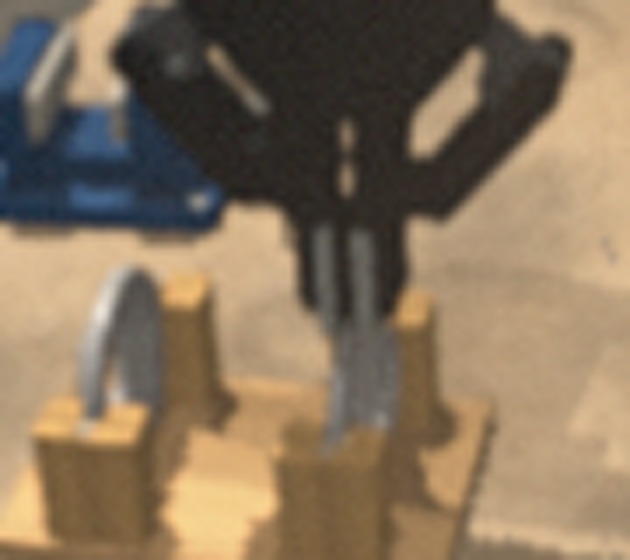

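Emit:
move_arm([
  {"tx": 0,"ty": 0,"tz": 0,"ax": 0,"ay": 0,"az": 0,"jaw": 255},
  {"tx": 0,"ty": 0,"tz": 0,"ax": 0,"ay": 0,"az": 0,"jaw": 255},
])

```text
time: 4.0
tool_pos: [0.5284, 0.1547, 0.0657]
tool_rot: [0.001, 0.614, 0.789, 0.004]
contact_force: [-0.4, -0.5, 0.8]
gripper_width: 0.032
```

Emit:
move_arm([
  {"tx": 0,"ty": 0,"tz": -0.01,"ax": 0,"ay": 0,"az": 0,"jaw": 255},
  {"tx": 0,"ty": 0,"tz": -0.015,"ax": 0,"ay": 0,"az": 0,"jaw": 255},
  {"tx": 0,"ty": 0,"tz": -0.02,"ax": 0,"ay": 0,"az": 0,"jaw": 255},
  {"tx": 0,"ty": 0,"tz": 0,"ax": 0,"ay": 0,"az": 0,"jaw": 255},
])

```text
time: 4.4
tool_pos: [0.5281, 0.1545, 0.114]
tool_rot: [0.001, 0.614, 0.789, 0.004]
contact_force: [1.4, 0.8, -1.4]
gripper_width: 0.029
```

```bash
python3 - <<'E'
from h import *
st()
f=grab('side','side6');im=cv2.imread('pics/side6.png')
cv2.imwrite('pics/c10.png',cv2.resize(im[160:260,220:310],None,fx=6,fy=6,interpolation=cv2.INTER_CUBIC))
E
```

```text
t 4.40 p [0.5281 0.1545 0.114 ] z [ 0.006  0.005 -1.   ] y [0.969 0.245 0.007] yawy 14.2 F [ 1.4  0.8 -1.4] w 0.029 q [ 0.15 -0.03  1.9   0.    1.27 -0.1 ]
```

View pics/c10.png

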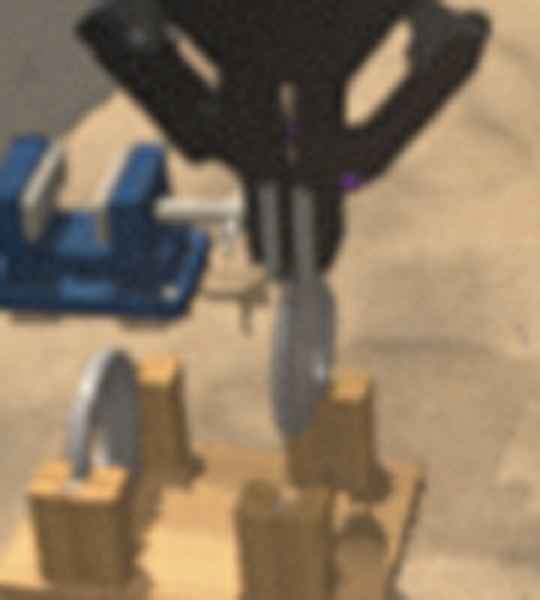

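```bash
python3 - <<'E'
from h import *
plan([.47,-.0,.18],down(0,60),255)
E
```

```text
0 t [-16.9 -11.6  -8.6] w [-7.4 -1.   1.6]
1 t [-17.4 -10.   -9.7] w [-7.4 -1.   1.6]
2 t [-17.8  -8.2 -10.6] w [-7.4 -1.   1.6]
3 t [-18.2  -6.2 -11.2] w [-7.4 -1.   1.6]
4 t [-18.5  -4.2 -11.6] w [-7.4 -1.   1.6]
5 t [-18.8  -2.2 -11.7] w [-7.4 -1.   1.6]
6 t [-19.   -0.2 -11.5] w [-7.4 -1.   1.6]
7 t [-19.2   1.8 -11.1] w [-7.4 -1.   1.6]
```

Emit:
move_arm([
  {"tx": 0,"ty": 0,"tz": -0.03,"ax": 0,"ay": 0,"az": 0,"jaw": 255},
  {"tx": 0,"ty": 0,"tz": -0.03,"ax": 0,"ay": 0,"az": 0,"jaw": 255},
  {"tx": -0.02,"ty": -0.012,"tz": -0.01,"ax": 0,"ay": 0,"az": 3,"jaw": 255},
  {"tx": -0.03,"ty": -0.012,"tz": 0,"ax": 0,"ay": 0,"az": 3,"jaw": 255},
  {"tx": -0.03,"ty": -0.01,"tz": 0,"ax": 0,"ay": 0,"az": 3,"jaw": 255},
  {"tx": -0.03,"ty": -0.01,"tz": 0,"ax": 0,"ay": 0,"az": 3,"jaw": 255},
  {"tx": -0.03,"ty": -0.01,"tz": 0,"ax": 0,"ay": 0,"az": 1,"jaw": 255},
  {"tx": 0,"ty": 0,"tz": 0,"ax": -6,"ay": 0,"az": 0,"jaw": 255},
  {"tx": 0,"ty": 0,"tz": 0,"ax": -8,"ay": 0,"az": 0,"jaw": 255},
  {"tx": 0,"ty": 0,"tz": 0,"ax": -8,"ay": 0,"az": 0,"jaw": 255},
  {"tx": 0,"ty": 0,"tz": 0,"ax": -8,"ay": 0,"az": 0,"jaw": 255},
  {"tx": 0,"ty": 0,"tz": 0,"ax": 0,"ay": 0,"az": 0,"jaw": 255},
])

```text
time: 5.65
tool_pos: [0.484, 0.0022, 0.1727]
tool_rot: [0.181, 0.679, 0.686, 0.186]
contact_force: [-1.5, 0.0, -2.5]
gripper_width: 0.028
```

```bash
python3 - <<'E'
from h import *
st();plan([.46,-.0,.16],down(0,60),255)
E
```

```text
t 5.65 p [0.484  0.0022 0.1727] z [ 0.501  0.009 -0.865] y [0.865 0.008 0.501] yawy 0.5 F [-1.5  0.  -2.5] w 0.028 q [-0.22 -0.66  2.34  0.15  0.95 -0.28]
0 t [-0.5 -6.8 -0.3] w [-7.5 -0.2  0.1]
1 t [-0.5 -6.7 -1.1] w [-7.5 -0.2  0.1]
2 t [-0.5 -6.5 -2. ] w [-7.5 -0.2  0.1]
3 t [-0.5 -6.2 -2.8] w [-7.5 -0.2  0.1]
```

Emit:
move_arm([
  {"tx": 0,"ty": 0,"tz": 0,"ax": -7,"ay": 0,"az": 0,"jaw": 255},
  {"tx": 0,"ty": -0.005,"tz": 0.003,"ax": -8,"ay": 0,"az": 0,"jaw": 255},
  {"tx": 0,"ty": -0.006,"tz": 0.003,"ax": -8,"ay": 0,"az": 0,"jaw": 255},
  {"tx": 0,"ty": -0.006,"tz": 0.003,"ax": -7,"ay": 0,"az": 0,"jaw": 255},
  {"tx": 0,"ty": 0,"tz": 0,"ax": 0,"ay": 0,"az": 0,"jaw": 255},
])

```text
time: 6.15
tool_pos: [0.5233, 0.0013, 0.1759]
tool_rot: [0.349, 0.609, 0.617, 0.356]
contact_force: [-0.2, 1.1, -2.5]
gripper_width: 0.026
```

```bash
python3 - <<'E'
from h import *
st()
f=grab('side','side7');im=cv2.imread('pics/side7.png')
cv2.imwrite('pics/c11.png',cv2.resize(im[80:260,220:420],None,fx=3.3,fy=3.3,interpolation=cv2.INTER_CUBIC))
E
```

```text
t 6.15 p [0.5233 0.0013 0.1759] z [ 0.864  0.014 -0.503] y [0.503 0.005 0.864] yawy 0.5 F [-0.2  1.1 -2.5] w 0.026 q [-0.28 -0.8   2.58  0.66  0.42 -0.76]
```

View pics/c11.png

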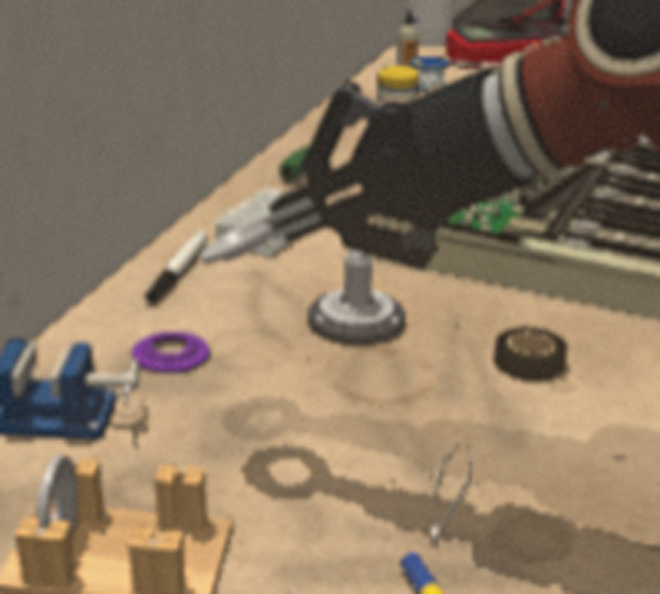

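```bash
python3 - <<'E'
from h import *
plan([.495,-.0,.08],down(0,52),255,n=6)
E
```

```text
0 t [ -0.1 -16.6   4.1] w [ 1.3 -0.1  0.1]
1 t [ -0.1 -16.5   4.4] w [ 1.3 -0.1  0.1]
2 t [ -0.2 -16.4   4.8] w [ 1.3 -0.1  0.1]
3 t [ -0.2 -16.3   5.2] w [ 1.3 -0.1  0.1]
4 t [ -0.2 -16.2   5.6] w [ 1.3 -0.1  0.1]
5 t [ -0.2 -16.1   5.9] w [ 1.3 -0.1  0.1]
```

Emit:
move_arm([
  {"tx": 0,"ty": -0.012,"tz": 0.007,"ax": 4,"ay": 0,"az": 0,"jaw": 255},
  {"tx": 0,"ty": -0.016,"tz": 0.005,"ax": 4,"ay": 0,"az": 0,"jaw": 255},
  {"tx": 0,"ty": -0.0165,"tz": 0.005,"ax": 0,"ay": 0,"az": 0,"jaw": 255},
  {"tx": 0,"ty": -0.0165,"tz": 0.005,"ax": 0,"ay": 0,"az": 0,"jaw": 255},
  {"tx": 0,"ty": -0.0165,"tz": 0.005,"ax": 0,"ay": 0,"az": 0,"jaw": 255},
  {"tx": 0,"ty": -0.01,"tz": 0.005,"ax": 0,"ay": 0,"az": 0,"jaw": 255},
  {"tx": 0,"ty": 0,"tz": 0,"ax": 0,"ay": 0,"az": 0,"jaw": 255},
])

```text
time: 6.9
tool_pos: [0.5045, 0.0018, 0.0957]
tool_rot: [0.298, 0.632, 0.647, 0.306]
contact_force: [-0.1, 1.0, -1.2]
gripper_width: 0.029
```

```bash
python3 - <<'E'
from h import *
st()
f=grab('side','side8');im=cv2.imread('pics/side8.png')
cv2.imwrite('pics/c12.png',cv2.resize(im[80:260,220:420],None,fx=3.3,fy=3.3,interpolation=cv2.INTER_CUBIC))
plan([.48,-.0,.045],down(0,52),255,n=6)
E
```

```text
t 6.90 p [0.5045 0.0018 0.0957] z [ 0.772  0.019 -0.635] y [0.635 0.014 0.772] yawy 1.3 F [-0.1  1.  -1.2] w 0.029 q [-0.27 -0.65  2.58  0.59  0.42 -0.74]
0 t [-0.2 -9.4  2.2] w [-0.2 -0.2  0.1]
1 t [-0.2 -9.4  2.2] w [-0.2 -0.2  0.1]
2 t [-0.2 -9.4  2.2] w [-0.2 -0.2  0.1]
3 t [-0.2 -9.4  2.1] w [-0.2 -0.2  0.1]
4 t [-0.2 -9.4  2.1] w [-0.2 -0.2  0.1]
5 t [-0.2 -9.4  2.1] w [-0.2 -0.2  0.1]
```

View pics/c12.png

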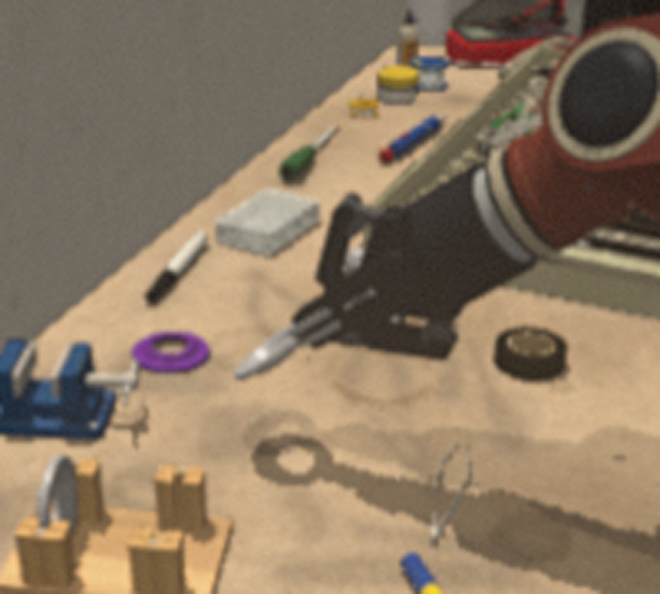

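Emit:
move_arm([
  {"tx": 0,"ty": -0.01,"tz": 0.007,"ax": 1,"ay": 0,"az": 0,"jaw": 255},
  {"tx": 0,"ty": -0.01,"tz": 0.007,"ax": 1,"ay": 0,"az": 0,"jaw": 255},
  {"tx": 0,"ty": -0.01,"tz": 0.007,"ax": 1,"ay": 0,"az": 0,"jaw": 255},
  {"tx": 0,"ty": -0.007,"tz": 0.006,"ax": 0,"ay": 0,"az": 0,"jaw": 255},
  {"tx": 0,"ty": 0,"tz": 0,"ax": 0,"ay": 0,"az": 0,"jaw": 255},
])

```text
time: 7.45
tool_pos: [0.5072, 0.0014, 0.0597]
tool_rot: [0.283, 0.637, 0.656, 0.29]
contact_force: [-0.0, 0.1, -0.4]
gripper_width: 0.025
```

```bash
python3 - <<'E'
from h import *
st()
p,R,s=cur(); print('low rim', p+R.apply([0,-.0025,.057]))
E
```

```text
t 7.45 p [0.5072 0.0014 0.0597] z [ 0.741  0.02  -0.671] y [0.671 0.02  0.742] yawy 1.7 F [-0.   0.1 -0.4] w 0.025 q [-0.26 -0.51  2.55  0.66  0.35 -0.83]
low rim [0.5478251  0.00248555 0.01957492]
```

Emit:
move_arm([
  {"tx": 0,"ty": -0.0075,"tz": 0.0055,"ax": 0,"ay": 0,"az": 0,"jaw": 255},
  {"tx": 0,"ty": -0.0045,"tz": 0.0035,"ax": 0,"ay": 0,"az": 0,"jaw": 255},
  {"tx": 0,"ty": 0,"tz": 0,"ax": 0,"ay": 0,"az": 0,"jaw": 255},
])

```text
time: 7.75
tool_pos: [0.5096, 0.0011, 0.0501]
tool_rot: [0.285, 0.635, 0.656, 0.292]
contact_force: [-0.5, -0.5, -0.3]
gripper_width: 0.028
```

```bash
python3 - <<'E'
from h import *
st()
p,R,s=cur(); print('low rim', p+R.apply([0,-.0025,.057]))
f=grab('side','side9');im=cv2.imread('pics/side9.png')
cv2.imwrite('pics/c13.png',cv2.resize(im[150:250,260:370],None,fx=6,fy=6,interpolation=cv2.INTER_CUBIC))
E
```

```text
t 7.75 p [0.5096 0.0011 0.0501] z [ 0.745  0.021 -0.667] y [0.667 0.022 0.745] yawy 1.9 F [-0.5 -0.5 -0.3] w 0.028 q [-0.26 -0.47  2.55  0.75  0.32 -0.92]
low rim [0.55036603 0.00230924 0.01024659]
```

View pics/c13.png

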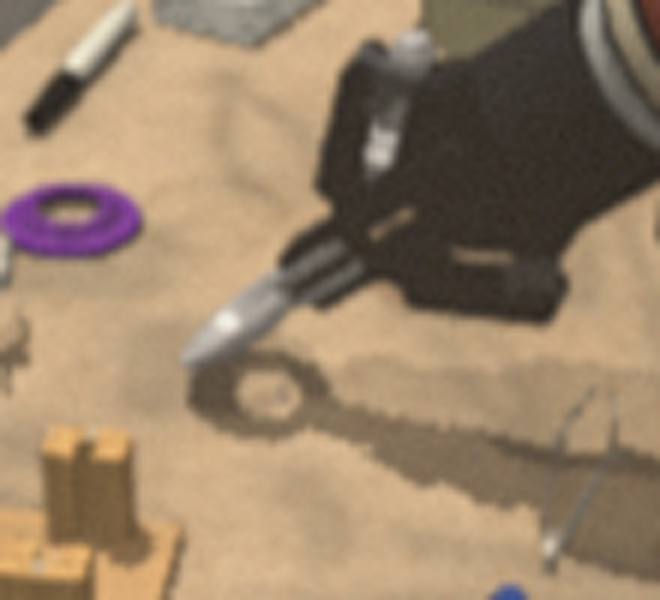

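Emit:
move_arm([
  {"tx": 0,"ty": -0.005,"tz": 0.003,"ax": 0,"ay": 0,"az": 0,"jaw": 255},
  {"tx": 0,"ty": -0.002,"tz": 0.0015,"ax": 0,"ay": 0,"az": 0,"jaw": 255},
  {"tx": 0,"ty": -0.0015,"tz": 0.001,"ax": 0,"ay": 0,"az": 0,"jaw": 255},
  {"tx": 0,"ty": 0,"tz": 0,"ax": 0,"ay": 0,"az": 0,"jaw": 255},
])

```text
time: 8.2
tool_pos: [0.5114, 0.0006, 0.0455]
tool_rot: [0.288, 0.634, 0.655, 0.294]
contact_force: [-0.8, -0.1, -0.6]
gripper_width: 0.025
```

```bash
python3 - <<'E'
from h import *
st()
p,R,s=cur(); print('low rim', p+R.apply([0,-.0025,.057]))
E
```

```text
t 8.20 p [0.5114 0.0006 0.0455] z [ 0.75   0.021 -0.661] y [0.661 0.024 0.75 ] yawy 2.1 F [-0.8 -0.1 -0.6] w 0.025 q [-0.27 -0.45  2.55  0.81  0.3  -0.99]
low rim [0.55245211 0.00170037 0.00592459]
```

Emit:
move_arm([
  {"tx": 0,"ty": -0.004,"tz": 0.003,"ax": 0.5,"ay": 0,"az": 0,"jaw": 255},
  {"tx": 0,"ty": -0.003,"tz": 0.002,"ax": 0,"ay": 0,"az": 0,"jaw": 255},
  {"tx": 0,"ty": 0,"tz": 0,"ax": 0,"ay": 0,"az": 0,"jaw": 255},
])

```text
time: 8.5
tool_pos: [0.5118, 0.0001, 0.0384]
tool_rot: [0.286, 0.635, 0.656, 0.292]
contact_force: [0.1, 0.4, -0.3]
gripper_width: 0.029
```

```bash
python3 - <<'E'
from h import *
st()
p,R,s=cur(); print('low rim', p+R.apply([0,-.0025,.057]))
E
```

```text
t 8.50 p [5.118e-01 1.000e-04 3.840e-02] z [ 0.745  0.02  -0.666] y [0.666 0.024 0.746] yawy 2.1 F [ 0.1  0.4 -0.3] w 0.029 q [-0.27 -0.42  2.55  0.85  0.29 -1.03]
low rim [ 0.55263104  0.0011497  -0.00142264]
```

Emit:
move_arm([
  {"tx": 0,"ty": 0,"tz": 0,"ax": 0,"ay": 0,"az": 0,"jaw": 235},
  {"tx": 0,"ty": 0,"tz": 0,"ax": 0,"ay": 0,"az": 0,"jaw": 225},
  {"tx": 0,"ty": 0,"tz": 0,"ax": 0,"ay": 0,"az": 0,"jaw": 220},
  {"tx": 0,"ty": 0,"tz": 0,"ax": 0,"ay": 0,"az": 0,"jaw": 220},
])

```text
time: 8.9
tool_pos: [0.5121, -0.0, 0.0388]
tool_rot: [0.286, 0.635, 0.656, 0.292]
contact_force: [-0.6, 0.7, -0.7]
gripper_width: 0.135
```

```bash
python3 - <<'E'
from h import *
st()
f=grab('side','side10');im=cv2.imread('pics/side10.png')
cv2.imwrite('pics/c14.png',cv2.resize(im[150:250,260:370],None,fx=6,fy=6,interpolation=cv2.INTER_CUBIC))
E
```

```text
t 8.90 p [ 0.5121 -0.      0.0388] z [ 0.745  0.02  -0.666] y [0.666 0.025 0.746] yawy 2.1 F [-0.6  0.7 -0.7] w 0.135 q [-0.27 -0.42  2.54  0.85  0.29 -1.03]
```

View pics/c14.png

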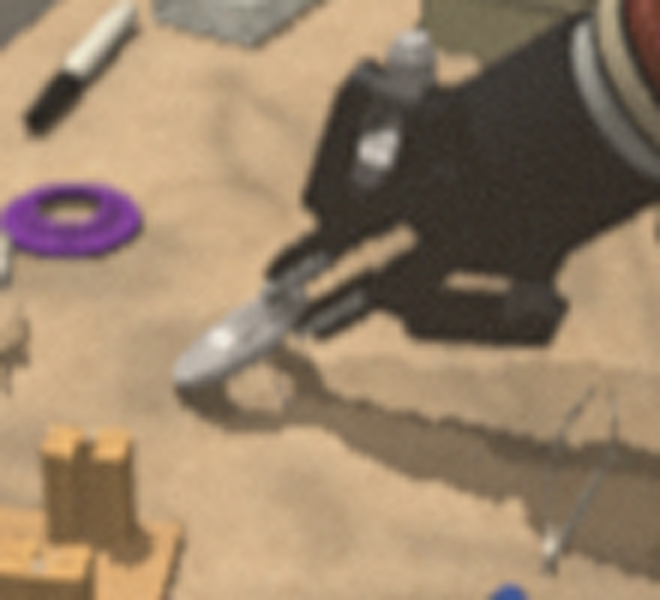

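Emit:
move_arm([
  {"tx": 0,"ty": 0,"tz": -0.01,"ax": 0,"ay": 0,"az": 0,"jaw": 220},
  {"tx": 0,"ty": 0,"tz": -0.015,"ax": 0,"ay": 0,"az": 0,"jaw": 220},
  {"tx": 0,"ty": 0,"tz": -0.02,"ax": 0,"ay": 0,"az": 0,"jaw": 220},
  {"tx": 0,"ty": 0,"tz": 0,"ax": 0,"ay": 0,"az": 0,"jaw": 220},
])

```text
time: 9.35
tool_pos: [0.4967, -0.0019, 0.0719]
tool_rot: [0.283, 0.636, 0.657, 0.289]
contact_force: [0.8, -0.2, 0.5]
gripper_width: 0.136
```

```bash
python3 - <<'E'
from h import *
st()
f=grab('side','side11');im=cv2.imread('pics/side11.png')
cv2.imwrite('pics/c15.png',cv2.resize(im[150:250,260:370],None,fx=6,fy=6,interpolation=cv2.INTER_CUBIC))
E
```

```text
t 9.35 p [ 0.4967 -0.0019  0.0719] z [ 0.74   0.019 -0.673] y [0.672 0.025 0.74 ] yawy 2.1 F [ 0.8 -0.2  0.5] w 0.136 q [-0.28 -0.6   2.58  0.59  0.42 -0.77]
```

View pics/c15.png

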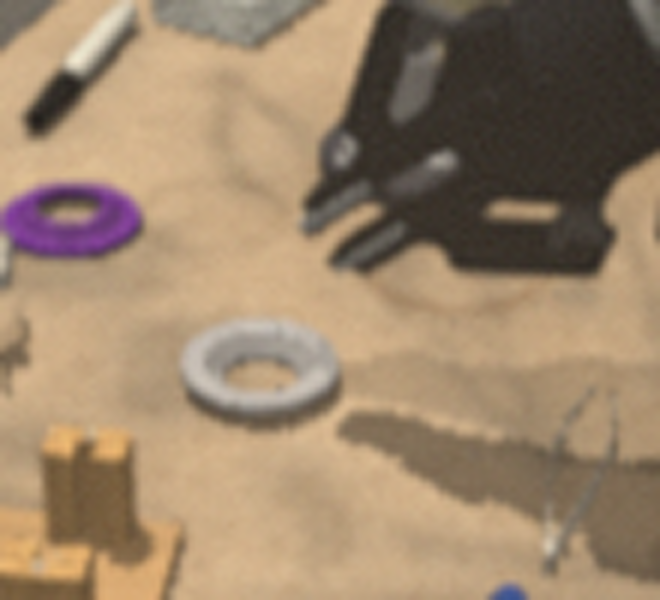

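```bash
python3 - <<'E'
from h import *
plan([.48,.14,.16],down(0,0),0,n=7)
E
```

```text
0 t [20.2  8.4 -9.9] w [ 6.8 -0.1  0.3]
1 t [ 20.3   7.1 -10.9] w [ 6.8 -0.1  0.3]
2 t [ 20.3   5.6 -11.6] w [ 6.8 -0.1  0.3]
3 t [ 20.3   4.1 -12.2] w [ 6.8 -0.1  0.3]
4 t [ 20.3   2.6 -12.7] w [ 6.8 -0.1  0.3]
5 t [ 20.3   0.9 -12.9] w [ 6.8 -0.1  0.3]
6 t [ 20.2  -0.7 -12.9] w [ 6.8 -0.1  0.3]
```

Emit:
move_arm([
  {"tx": 0,"ty": 0.018,"tz": -0.018,"ax": 6.8,"ay": 0,"az": 0,"jaw": 0},
  {"tx": 0.005,"ty": 0.018,"tz": -0.02,"ax": 6.8,"ay": 0,"az": 0.3,"jaw": 0},
  {"tx": 0.02,"ty": 0.01,"tz": -0.015,"ax": 6.8,"ay": 0,"az": 0.3,"jaw": 0},
  {"tx": 0.025,"ty": 0.004,"tz": -0.012,"ax": 6.8,"ay": 0,"az": 0.3,"jaw": 0},
  {"tx": 0.03,"ty": 0,"tz": -0.01,"ax": 6.8,"ay": 0,"az": 0.3,"jaw": 0},
  {"tx": 0.03,"ty": 0,"tz": 0,"ax": 6.8,"ay": 0,"az": 0.3,"jaw": 0},
  {"tx": 0.03,"ty": 0,"tz": 0,"ax": 0,"ay": 0,"az": 0.3,"jaw": 0},
  {"tx": 0,"ty": 0,"tz": 0,"ax": 0,"ay": 0,"az": 0,"jaw": 0},
])

```text
time: 10.2
tool_pos: [0.4828, 0.1487, 0.1488]
tool_rot: [0.025, 0.704, 0.709, 0.04]
contact_force: [-0.0, -0.7, -0.3]
gripper_width: 1.001
```

```bash
python3 - <<'E'
from h import *
st()
f=grab('side','side12');g=grab('top','top12')
im=cv2.imread('pics/side12.png');jm=cv2.imread('pics/top12.png')
a=cv2.resize(im[170:250,260:350],None,fx=4.4,fy=4.4,interpolation=cv2.INTER_CUBIC)
b=cv2.resize(jm[130:210,270:360],None,fx=4.4,fy=4.4,interpolation=cv2.INTER_CUBIC)
cv2.imwrite('pics/c16.png',np.hstack([a,b]))
E
```

```text
t 10.20 p [0.4828 0.1487 0.1488] z [ 0.092  0.021 -0.996] y [0.996 0.007 0.092] yawy 0.4 F [-0.  -0.7 -0.3] w 1.001 q [ 0.15 -0.24  2.03  0.01  1.26  0.14]
```

View pics/c16.png

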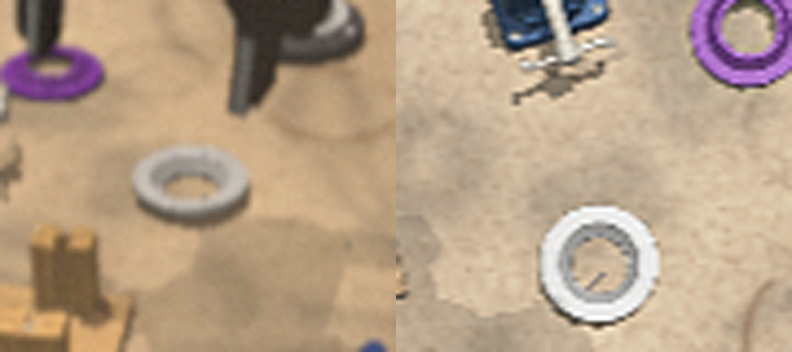

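The first washer lies flat and dome down: the top view shows a flat white rim with the cone sinking inwards, at top about (316,189) and side about (303,212). Next I measure its centre.

```bash
cat >> h.py <<'E'
def washer(f,box,z,smax=45,vmin=100):
    x0,y0,x1,y1=box; hsv=cv2.cvtColor(f['color'],cv2.COLOR_RGB2HSV)[y0:y1,x0:x1]
    m=((hsv[...,1]<smax)&(hsv[...,2]>vmin)).astype(np.uint8)*255
    cs=cv2.findContours(m,cv2.RETR_EXTERNAL,cv2.CHAIN_APPROX_NONE)[0]; c=max(cs,key=cv2.contourArea)
    c=cv2.convexHull(c)
    P=onplane(f,c.reshape(-1,2)+[x0,y0],z)[:,:2]
    (cx,cy),r=cv2.minEnclosingCircle(P.astype(np.float32)); A=np.c_[2*P,np.ones(len(P))]; s=np.linalg.lstsq(A,(P**2).sum(1),rcond=None)[0]
    print('px',c.reshape(-1,2).mean(0)+[x0,y0],'centre',s[:2].round(4),'r',np.sqrt(s[2]+s[0]**2+s[1]**2).round(4),'mec',round(cx,4),round(cy,4),round(r,4))
    return s[:2]
E
python3 - <<'E'
from h import *
washer(load('top12'),(295,165,340,210),.011)
washer(load('side12'),(285,195,325,225),.0085)
E
```

```text
px [316.1  189.65] centre [5.206e-01 5.000e-04] r 0.0322 mec 0.5206 0.0007 0.0327
px [301.     209.8125] centre [0.5237 0.0013] r 0.0326 mec 0.5229 0.0007 0.034
```

```bash
python3 - <<'E'
from h import *
plan([.522,.001,.06],down(0,0),0,n=5)
E
```

```text
0 t [-29.4   6.2  17.8] w [ 1.1 -0.2  0.1]
1 t [-29.3   6.5  17.8] w [ 1.1 -0.2  0.1]
2 t [-29.2   6.9  17.8] w [ 1.1 -0.2  0.1]
3 t [-29.2   7.2  17.8] w [ 1.1 -0.2  0.1]
4 t [-29.1   7.6  17.7] w [ 1.1 -0.2  0.1]
```

Emit:
move_arm([
  {"tx": -0.03,"ty": 0.006,"tz": 0.004,"ax": 1.4,"ay": -0.3,"az": 0.1,"jaw": 0},
  {"tx": -0.04,"ty": 0.008,"tz": 0.008,"ax": 1.4,"ay": -0.3,"az": 0.1,"jaw": 0},
  {"tx": -0.035,"ty": 0.008,"tz": 0.015,"ax": 1.4,"ay": -0.3,"az": 0.1,"jaw": 0},
  {"tx": -0.025,"ty": 0.008,"tz": 0.02,"ax": 1.1,"ay": -0.3,"az": 0.1,"jaw": 0},
  {"tx": -0.01,"ty": 0.004,"tz": 0.02,"ax": 0,"ay": 0,"az": 0,"jaw": 0},
  {"tx": 0,"ty": 0,"tz": 0,"ax": 0,"ay": 0,"az": 0,"jaw": 0},
])

```text
time: 10.9
tool_pos: [0.5157, -0.0024, 0.0754]
tool_rot: [-0.002, 0.708, 0.706, -0.002]
contact_force: [-0.4, -0.9, -0.3]
gripper_width: 1.0
```

```bash
python3 - <<'E'
from h import *
st();plan([.522,.001,.025],down(0,0),0,n=3)
E
```

```text
t 10.90 p [ 0.5157 -0.0024  0.0754] z [-0.006  0.001 -1.   ] y [ 1.    -0.003 -0.006] yawy -0.1 F [-0.4 -0.9 -0.3] w 1.000 q [-0.15 -0.05  1.99 -0.    1.21 -0.15]
0 t [ 1.1  2.2 16.8] w [-0.1 -0.  -0. ]
1 t [ 1.1  2.2 16.8] w [-0.1 -0.  -0. ]
2 t [ 1.1  2.1 16.8] w [-0.1 -0.  -0. ]
```

Emit:
move_arm([
  {"tx": 0.001,"ty": 0.002,"tz": 0.018,"ax": -0.1,"ay": 0,"az": 0,"jaw": 0},
  {"tx": 0.001,"ty": 0.002,"tz": 0.018,"ax": -0.1,"ay": 0,"az": 0,"jaw": 0},
  {"tx": 0.001,"ty": 0.002,"tz": 0.018,"ax": 0,"ay": 0,"az": 0,"jaw": 0},
  {"tx": 0,"ty": 0,"tz": 0.008,"ax": 0,"ay": 0,"az": 0,"jaw": 0},
  {"tx": 0,"ty": 0,"tz": 0,"ax": 0,"ay": 0,"az": 0,"jaw": 0},
])

```text
time: 11.4
tool_pos: [0.5202, -0.0006, 0.0136]
tool_rot: [-0.001, 0.709, 0.705, 0.001]
contact_force: [-0.5, 0.9, 0.6]
gripper_width: 0.999
```

```bash
python3 - <<'E'
from h import *
st()
f=grab('side','side13');im=cv2.imread('pics/side13.png')
cv2.imwrite('pics/c17.png',cv2.resize(im[150:250,250:360],None,fx=6,fy=6,interpolation=cv2.INTER_CUBIC))
E
```

```text
t 11.40 p [ 0.5202 -0.0006  0.0136] z [-0.     0.003 -1.   ] y [ 1.    -0.006 -0.   ] yawy -0.3 F [-0.5  0.9  0.6] w 0.999 q [-0.15  0.05  2.01  0.    1.08 -0.14]
```

View pics/c17.png

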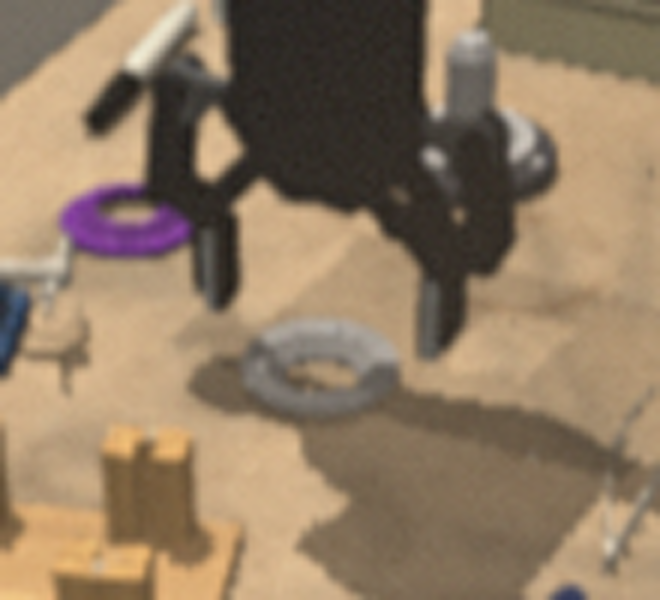

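Emit:
move_arm([
  {"tx": 0.001,"ty": 0.001,"tz": 0.008,"ax": 0,"ay": 0,"az": 0,"jaw": 0},
  {"tx": 0.001,"ty": 0.001,"tz": 0.008,"ax": 0,"ay": 0,"az": 0,"jaw": 20},
  {"tx": 0,"ty": 0,"tz": 0.001,"ax": 0,"ay": 0,"az": 0,"jaw": 60},
  {"tx": 0,"ty": 0,"tz": 0,"ax": 0,"ay": 0,"az": 0,"jaw": 120},
  {"tx": 0,"ty": 0,"tz": 0,"ax": 0,"ay": 0,"az": 0,"jaw": 200},
  {"tx": 0,"ty": 0,"tz": 0,"ax": 0,"ay": 0,"az": 0,"jaw": 255},
  {"tx": 0,"ty": 0,"tz": 0,"ax": 0,"ay": 0,"az": 0,"jaw": 255},
])

```text
time: 12.15
tool_pos: [0.5255, 0.0015, 0.0001]
tool_rot: [0.002, 0.709, 0.705, 0.003]
contact_force: [0.0, -0.5, -1.5]
gripper_width: 0.707
```

```bash
python3 - <<'E'
from h import *
st()
f=grab('side','side14');im=cv2.imread('pics/side14.png')
cv2.imwrite('pics/c18.png',cv2.resize(im[150:250,250:360],None,fx=6,fy=6,interpolation=cv2.INTER_CUBIC))
E
```

```text
t 12.15 p [5.255e-01 1.500e-03 1.000e-04] z [ 0.007  0.002 -1.   ] y [ 1.    -0.005  0.007] yawy -0.3 F [ 0.  -0.5 -1.5] w 0.707 q [-0.14  0.08  2.    0.    1.05 -0.14]
```

View pics/c18.png

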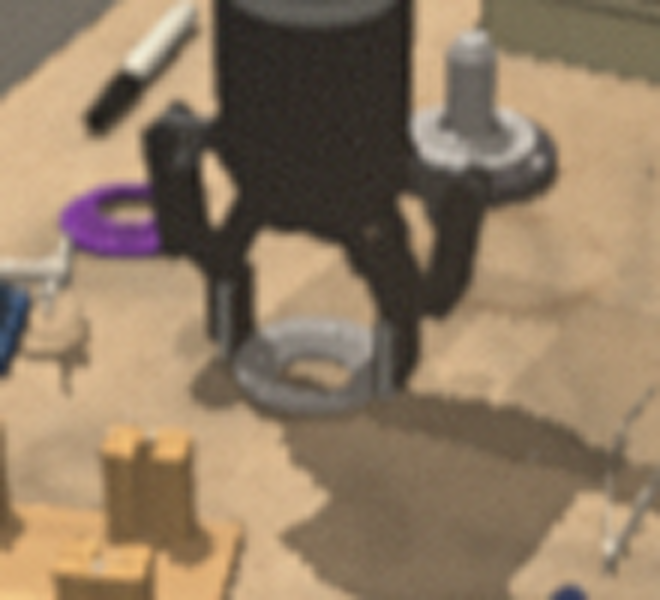

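Emit:
move_arm([
  {"tx": 0,"ty": -0.001,"tz": 0,"ax": 0.3,"ay": 0,"az": 0,"jaw": 40},
  {"tx": 0,"ty": 0,"tz": 0.003,"ax": 0,"ay": 0,"az": 0,"jaw": 40},
  {"tx": 0,"ty": 0,"tz": 0.002,"ax": 0,"ay": 0,"az": 0,"jaw": 50},
  {"tx": 0,"ty": 0,"tz": 0,"ax": 0,"ay": 0,"az": 0,"jaw": 150},
  {"tx": 0,"ty": 0,"tz": 0,"ax": 0,"ay": 0,"az": 0,"jaw": 255},
  {"tx": 0,"ty": 0,"tz": 0,"ax": 0,"ay": 0,"az": 0,"jaw": 255},
  {"tx": 0,"ty": 0,"tz": 0,"ax": 0,"ay": 0,"az": 0,"jaw": 255},
])

```text
time: 12.9
tool_pos: [0.5252, 0.0014, -0.0044]
tool_rot: [-0.0, 0.709, 0.705, 0.002]
contact_force: [0.3, -0.4, 1.2]
gripper_width: 0.711
```

```bash
python3 - <<'E'
from h import *
st()
f=grab('side','side15');im=cv2.imread('pics/side15.png')
cv2.imwrite('pics/c19.png',cv2.resize(im[170:230,270:340],None,fx=9,fy=9,interpolation=cv2.INTER_CUBIC))
E
```

```text
t 12.90 p [ 0.5252  0.0014 -0.0044] z [ 0.002  0.002 -1.   ] y [ 1.    -0.005  0.002] yawy -0.3 F [ 0.3 -0.4  1.2] w 0.711 q [-0.14  0.09  2.    0.    1.05 -0.14]
```

View pics/c19.png

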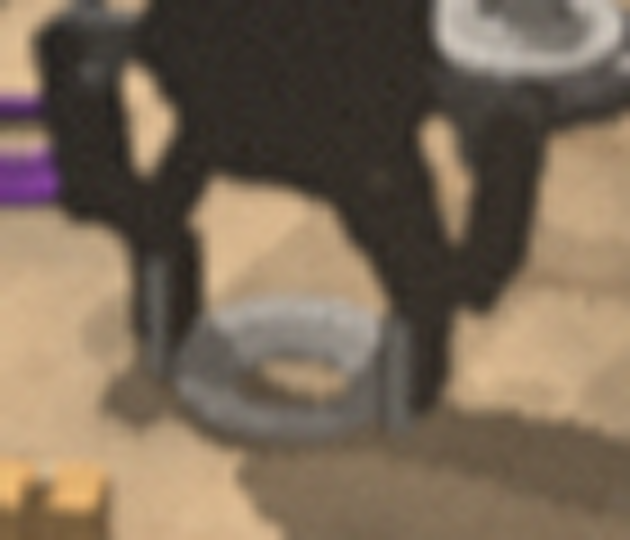

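Emit:
move_arm([
  {"tx": 0,"ty": 0,"tz": -0.02,"ax": 0,"ay": 0,"az": 0,"jaw": 255},
  {"tx": 0,"ty": 0,"tz": -0.035,"ax": 0,"ay": 0,"az": 0,"jaw": 255},
  {"tx": 0,"ty": 0,"tz": -0.04,"ax": 0,"ay": 0,"az": 0,"jaw": 255},
  {"tx": -0.02,"ty": 0,"tz": -0.01,"ax": 0,"ay": 0,"az": 0,"jaw": 255},
  {"tx": -0.03,"ty": 0,"tz": 0,"ax": 0,"ay": 0,"az": 0,"jaw": 255},
  {"tx": -0.03,"ty": 0,"tz": 0,"ax": 0,"ay": 0,"az": 0,"jaw": 255},
  {"tx": -0.03,"ty": 0,"tz": 0,"ax": 0,"ay": 0,"az": 0,"jaw": 255},
  {"tx": -0.03,"ty": 0,"tz": 0,"ax": 0,"ay": 0,"az": 0,"jaw": 255},
  {"tx": -0.03,"ty": 0,"tz": 0,"ax": 0,"ay": 0,"az": 0,"jaw": 255},
  {"tx": -0.01,"ty": 0,"tz": 0,"ax": 0,"ay": 0,"az": 0,"jaw": 255},
  {"tx": 0,"ty": 0,"tz": 0,"ax": 0,"ay": 0,"az": 0,"jaw": 255},
])

```text
time: 14.05
tool_pos: [0.5211, -0.1839, 0.1]
tool_rot: [-0.002, 0.708, 0.706, -0.0]
contact_force: [-0.2, 0.4, -1.1]
gripper_width: 0.711
```

```bash
python3 - <<'E'
from h import *
st()
plan([.5285,-.197,.09],down(0),255,n=2)
f=grab('side','side16');g=grab('top','top16')
im=cv2.imread('pics/side16.png');jm=cv2.imread('pics/top16.png')
a=cv2.resize(im[110:200,290:380],None,fx=4.4,fy=4.4,interpolation=cv2.INTER_CUBIC)
b=cv2.resize(jm[140:230,350:440],None,fx=4.4,fy=4.4,interpolation=cv2.INTER_CUBIC)
cv2.imwrite('pics/c20.png',np.hstack([a,b]))
E
```

```text
t 14.05 p [ 0.5211 -0.1839  0.1   ] z [-0.004  0.003 -1.   ] y [ 1.    -0.002 -0.004] yawy -0.1 F [-0.2  0.4 -1.1] w 0.711 q [-0.47  0.    1.89  0.    1.25 -0.47]
0 t [-6.6  3.8  5. ] w [-0.1 -0.1 -0.1]
1 t [-6.6  3.7  5. ] w [-0.1 -0.1 -0.1]
```

View pics/c20.png

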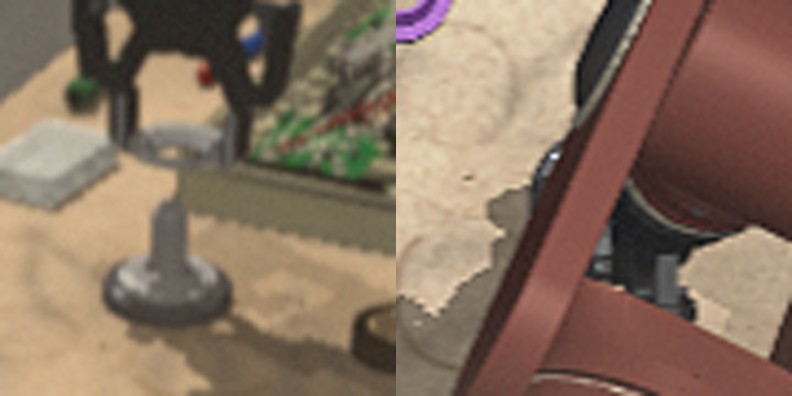

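Emit:
move_arm([
  {"tx": -0.0065,"ty": 0.0035,"tz": 0.002,"ax": 0,"ay": 0,"az": 0,"jaw": 255},
  {"tx": -0.0055,"ty": 0.003,"tz": 0.001,"ax": 0,"ay": 0,"az": 0,"jaw": 255},
  {"tx": 0,"ty": 0,"tz": 0,"ax": 0,"ay": 0,"az": 0,"jaw": 255},
])

```text
time: 14.45
tool_pos: [0.5282, -0.1922, 0.0962]
tool_rot: [-0.003, 0.706, 0.708, 0.0]
contact_force: [-0.4, -0.2, -0.9]
gripper_width: 0.71
```

```bash
python3 - <<'E'
from h import *
st()
p,R,s=cur()
f=grab('side','side17');im=cv2.imread('pics/side17.png')
sc=10;o=[305,120]
a=cv2.resize(im[120:180,305:365],None,fx=sc,fy=sc,interpolation=cv2.INTER_CUBIC)
th=np.linspace(0,2*np.pi,90)
def circ(c,z,r,col):
    q=(proj(f,np.c_[c[0]+r*np.cos(th),c[1]+r*np.sin(th),np.full(90,z)])-o+.5)*sc-.5
    cv2.polylines(a,[q.astype(np.int32)],True,col,1)
zr=p[2]+.0044
circ(p[:2],zr+.011,.032,(0,255,0));circ(p[:2],zr+.006,.032,(255,255,0));circ(p[:2],zr+.0,.0155,(0,0,255))
for c,col in (([.5275,-.196],(255,0,255)),([.530,-.198],(0,165,255))):
    circ(c,.068,.007,col);circ(c,.060,.012,col);circ(c,0.0,.043,col)
cv2.imwrite('pics/c21.png',a)
E
```

```text
t 14.45 p [ 0.5282 -0.1922  0.0962] z [-0.004  0.005 -1.   ] y [ 1.     0.003 -0.004] yawy 0.2 F [-0.4 -0.2 -0.9] w 0.710 q [-0.48  0.03  1.87  0.    1.25 -0.49]
```

View pics/c21.png

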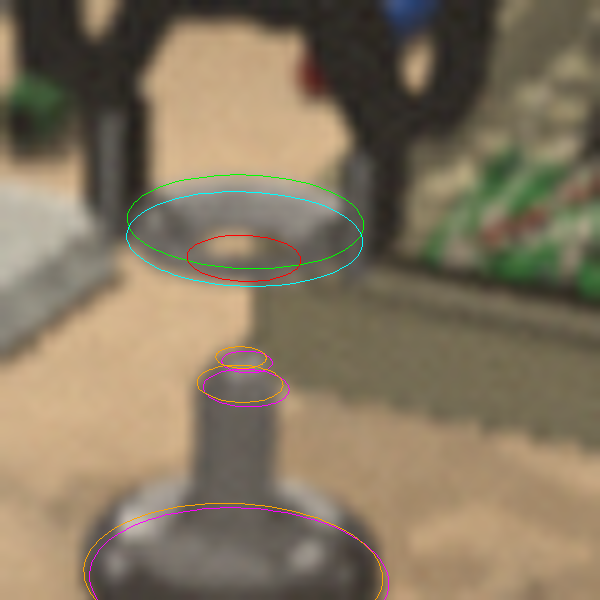

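Emit:
move_arm([
  {"tx": -0.003,"ty": 0,"tz": 0.005,"ax": 0,"ay": 0,"az": 0,"jaw": 255},
  {"tx": -0.002,"ty": 0,"tz": 0.01,"ax": -0.2,"ay": 0,"az": 0,"jaw": 255},
  {"tx": 0,"ty": 0,"tz": 0.01,"ax": 0,"ay": 0,"az": 0,"jaw": 255},
  {"tx": 0,"ty": 0,"tz": 0.01,"ax": 0,"ay": 0,"az": 0,"jaw": 255},
  {"tx": 0,"ty": 0,"tz": 0,"ax": 0,"ay": 0,"az": 0,"jaw": 255},
])

```text
time: 15.0
tool_pos: [0.5273, -0.1961, 0.0572]
tool_rot: [-0.003, 0.706, 0.709, 0.001]
contact_force: [0.1, 0.7, -1.0]
gripper_width: 0.71
```

```bash
python3 - <<'E'
from h import *
st()
f=grab('side','side18');im=cv2.imread('pics/side18.png')
cv2.imwrite('pics/c22.png',cv2.resize(im[120:180,305:365],None,fx=9,fy=9,interpolation=cv2.INTER_CUBIC))
E
```

```text
t 15.00 p [ 0.5273 -0.1961  0.0572] z [-0.002  0.006 -1.   ] y [ 1.     0.004 -0.002] yawy 0.2 F [ 0.1  0.7 -1. ] w 0.710 q [-0.49  0.08  1.89  0.    1.17 -0.5 ]
```

View pics/c22.png

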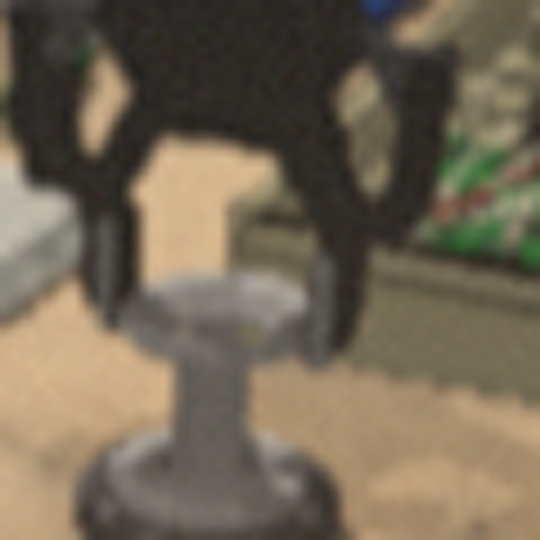

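Emit:
move_arm([
  {"tx": 0,"ty": 0.001,"tz": 0.01,"ax": 0,"ay": 0.2,"az": 0,"jaw": 255},
  {"tx": 0,"ty": 0,"tz": 0.01,"ax": 0,"ay": 0,"az": 0,"jaw": 255},
  {"tx": 0,"ty": 0,"tz": 0.008,"ax": 0,"ay": 0,"az": 0,"jaw": 255},
  {"tx": 0,"ty": 0,"tz": 0.003,"ax": 0,"ay": 0,"az": 0,"jaw": 255},
  {"tx": 0,"ty": 0,"tz": 0,"ax": 0,"ay": 0,"az": 0,"jaw": 255},
])

```text
time: 15.55
tool_pos: [0.529, -0.1961, 0.0243]
tool_rot: [-0.004, 0.706, 0.709, 0.003]
contact_force: [-0.7, -1.0, -0.8]
gripper_width: 0.714
```

```bash
python3 - <<'E'
from h import *
st()
f=grab('side','side19');im=cv2.imread('pics/side19.png')
cv2.imwrite('pics/c23.png',cv2.resize(im[130:200,295:365],None,fx=8,fy=8,interpolation=cv2.INTER_CUBIC))
E
```

```text
t 15.55 p [ 0.529  -0.1961  0.0243] z [-0.001  0.009 -1.   ] y [ 1.     0.004 -0.001] yawy 0.2 F [-0.7 -1.  -0.8] w 0.714 q [-0.49  0.13  1.9   0.01  1.12 -0.5 ]
```

View pics/c23.png

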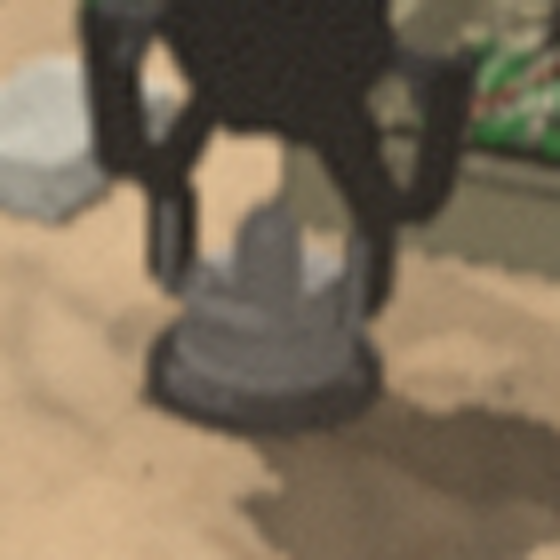

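Emit:
move_arm([
  {"tx": 0,"ty": 0,"tz": 0.003,"ax": 0,"ay": 0,"az": 0,"jaw": 255},
  {"tx": 0,"ty": 0,"tz": 0.002,"ax": 0,"ay": 0,"az": 0,"jaw": 255},
  {"tx": 0,"ty": 0,"tz": 0,"ax": 0,"ay": 0,"az": 0,"jaw": 255},
])

```text
time: 15.9
tool_pos: [0.5298, -0.1964, 0.0201]
tool_rot: [-0.003, 0.706, 0.709, 0.003]
contact_force: [-1.2, 0.1, -1.7]
gripper_width: 0.712
```

```bash
python3 - <<'E'
from h import *
st()
E
```

```text
t 15.90 p [ 0.5298 -0.1964  0.0201] z [ 0.001  0.008 -1.   ] y [1.    0.004 0.001] yawy 0.3 F [-1.2  0.1 -1.7] w 0.712 q [-0.49  0.14  1.9   0.01  1.11 -0.5 ]
```

Nearly down (about 1.5 mm left). Release, then rise.

Emit:
move_arm([
  {"tx": 0,"ty": -0.001,"tz": 0.001,"ax": 0,"ay": 0,"az": 0,"jaw": 60},
  {"tx": 0,"ty": 0,"tz": 0,"ax": 0,"ay": 0,"az": 0,"jaw": 20},
  {"tx": 0,"ty": 0,"tz": 0,"ax": 0,"ay": 0,"az": 0,"jaw": 0},
  {"tx": 0,"ty": 0,"tz": 0,"ax": 0,"ay": 0,"az": 0,"jaw": 0},
  {"tx": 0,"ty": 0,"tz": -0.015,"ax": 0,"ay": 0,"az": 0,"jaw": 0},
  {"tx": 0,"ty": 0,"tz": -0.03,"ax": 0,"ay": 0,"az": 0,"jaw": 0},
  {"tx": 0,"ty": 0,"tz": -0.045,"ax": 0,"ay": 0,"az": 0,"jaw": 0},
  {"tx": 0.01,"ty": 0,"tz": -0.045,"ax": 0,"ay": 0,"az": 0,"jaw": 0},
  {"tx": 0.03,"ty": 0,"tz": -0.02,"ax": 0,"ay": 0,"az": 0,"jaw": 0},
  {"tx": 0.03,"ty": 0,"tz": 0,"ax": 0,"ay": 0,"az": 0,"jaw": 0},
  {"tx": 0,"ty": 0,"tz": 0,"ax": 0,"ay": 0,"az": 0,"jaw": 0},
])

```text
time: 17.0
tool_pos: [0.5299, -0.1269, 0.1906]
tool_rot: [0.001, 0.706, 0.708, 0.006]
contact_force: [-0.2, -0.7, -0.1]
gripper_width: 0.998
```

```bash
python3 - <<'E'
from h import *
st()
f=grab('side','side20');im=cv2.imread('pics/side20.png');g=grab('top','top20');jm=cv2.imread('pics/top20.png')
a=cv2.resize(im[130:200,295:365],None,fx=5.6,fy=5.6,interpolation=cv2.INTER_CUBIC)
b=cv2.resize(jm[150:220,360:430],None,fx=5.6,fy=5.6,interpolation=cv2.INTER_CUBIC)
cv2.imwrite('pics/c24.png',np.hstack([a,b]))
E
```

```text
t 17.00 p [ 0.5299 -0.1269  0.1906] z [ 0.01   0.006 -1.   ] y [1.    0.002 0.01 ] yawy 0.1 F [-0.2 -0.7 -0.1] w 0.998 q [-0.38 -0.12  1.85  0.01  1.4  -0.38]
```

View pics/c24.png

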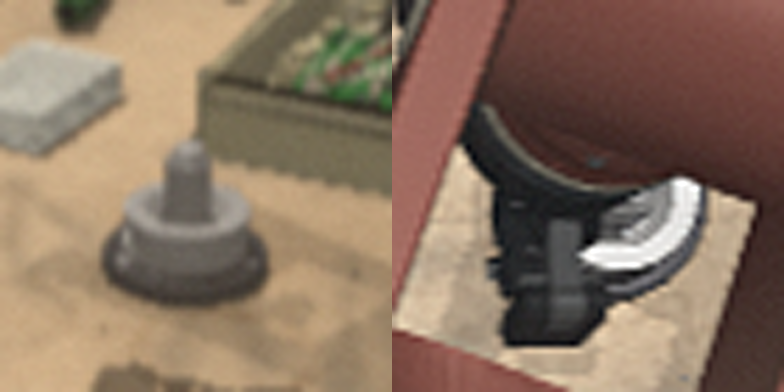

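```bash
python3 - <<'E'
from h import *
plan([.5963,.168,.13],down(14.2),160,n=8)
E
```

```text
0 t [37.1  8.2  7.8] w [ 0.1 -0.  -1.8]
1 t [36.8  9.4  7.7] w [ 0.1 -0.  -1.8]
2 t [36.5 10.5  7.7] w [ 0.1 -0.  -1.8]
3 t [36.2 11.7  7.7] w [ 0.1 -0.  -1.8]
4 t [35.8 12.8  7.6] w [ 0.1 -0.  -1.8]
5 t [35.4 13.9  7.6] w [ 0.1 -0.  -1.8]
6 t [34.9 15.   7.6] w [ 0.1 -0.  -1.8]
7 t [34.5 16.1  7.5] w [ 0.1 -0.  -1.8]
```

Emit:
move_arm([
  {"tx": 0.035,"ty": 0.008,"tz": 0.006,"ax": 0.1,"ay": 0,"az": -1.8,"jaw": 160},
  {"tx": 0.037,"ty": 0.009,"tz": 0.007,"ax": 0.1,"ay": 0,"az": -1.8,"jaw": 160},
  {"tx": 0.037,"ty": 0.01,"tz": 0.007,"ax": 0.1,"ay": 0,"az": -1.8,"jaw": 160},
  {"tx": 0.036,"ty": 0.012,"tz": 0.007,"ax": 0.1,"ay": 0,"az": -1.8,"jaw": 160},
  {"tx": 0.036,"ty": 0.013,"tz": 0.007,"ax": 0.1,"ay": 0,"az": -1.8,"jaw": 160},
  {"tx": 0.035,"ty": 0.014,"tz": 0.007,"ax": 0.1,"ay": 0,"az": -1.8,"jaw": 160},
  {"tx": 0.034,"ty": 0.015,"tz": 0.007,"ax": 0,"ay": 0,"az": -1.8,"jaw": 160},
  {"tx": 0.02,"ty": 0.01,"tz": 0.004,"ax": 0,"ay": 0,"az": -1.6,"jaw": 160},
  {"tx": 0,"ty": 0,"tz": 0,"ax": 0,"ay": 0,"az": 0,"jaw": 160},
])

```text
time: 18.0
tool_pos: [0.595, 0.1497, 0.1331]
tool_rot: [-0.003, 0.616, 0.788, -0.003]
contact_force: [0.7, -0.3, 0.3]
gripper_width: 0.369
```

```bash
python3 - <<'E'
from h import *
st();plan([.5963,.172,.09],down(14.2),160,n=3)
f=load('side20')
g=grab('top','top21');jm=cv2.imread('pics/top21.png')
b=cv2.resize(jm[150:220,360:430],None,fx=8,fy=8,interpolation=cv2.INTER_CUBIC)
cv2.imwrite('pics/c25.png',b)
washer(g,(375,155,425,210),.034,45,150)
E
```

```text
t 18.00 p [0.595  0.1497 0.1331] z [-0.009 -0.002 -1.   ] y [ 0.97   0.242 -0.009] yawy 14.0 F [ 0.7 -0.3  0.3] w 0.369 q [ 0.13  0.11  1.72 -0.    1.32 -0.12]
0 t [ 7.1  2.4 14.4] w [-0.2 -0.  -0.1]
1 t [ 7.1  2.3 14.4] w [-0.2 -0.  -0.1]
2 t [ 7.1  2.3 14.4] w [-0.2 -0.  -0.1]
px [400.94444444 185.5       ] centre [ 0.5294 -0.1957] r 0.0334 mec 0.5308 -0.1939 0.0369
```

View pics/c25.png

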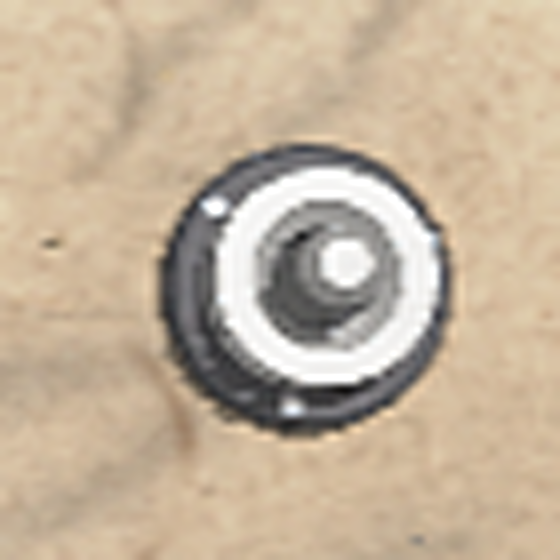

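Emit:
move_arm([
  {"tx": 0.008,"ty": 0.0025,"tz": 0.015,"ax": -0.3,"ay": 0,"az": -0.1,"jaw": 160},
  {"tx": 0.008,"ty": 0.0025,"tz": 0.012,"ax": -0.2,"ay": 0,"az": -0.1,"jaw": 170},
  {"tx": 0.005,"ty": 0.001,"tz": 0.008,"ax": 0,"ay": 0,"az": 0,"jaw": 180},
  {"tx": 0,"ty": 0,"tz": 0,"ax": 0,"ay": 0,"az": 0,"jaw": 185},
])

```text
time: 18.45
tool_pos: [0.596, 0.1659, 0.0966]
tool_rot: [0.0, 0.617, 0.787, -0.001]
contact_force: [-0.7, -0.0, -0.0]
gripper_width: 0.275
```

```bash
python3 - <<'E'
from h import *
st();plan([.5963,.172,.066],down(14.2),160,n=2)
f=grab('side','side22');im=cv2.imread('pics/side22.png')
cv2.imwrite('pics/c26.png',cv2.resize(im[160:260,200:310],None,fx=6,fy=6,interpolation=cv2.INTER_CUBIC))
E
```

```text
t 18.45 p [0.596  0.1659 0.0966] z [-0.001 -0.002 -1.   ] y [ 0.971  0.238 -0.002] yawy 13.8 F [-0.7 -0.  -0. ] w 0.275 q [ 0.15  0.16  1.74 -0.    1.25 -0.09]
0 t [ 3.   0.9 15.3] w [-0.   0.1 -0.2]
1 t [ 2.9  0.9 15.3] w [-0.   0.1 -0.2]
```

View pics/c26.png

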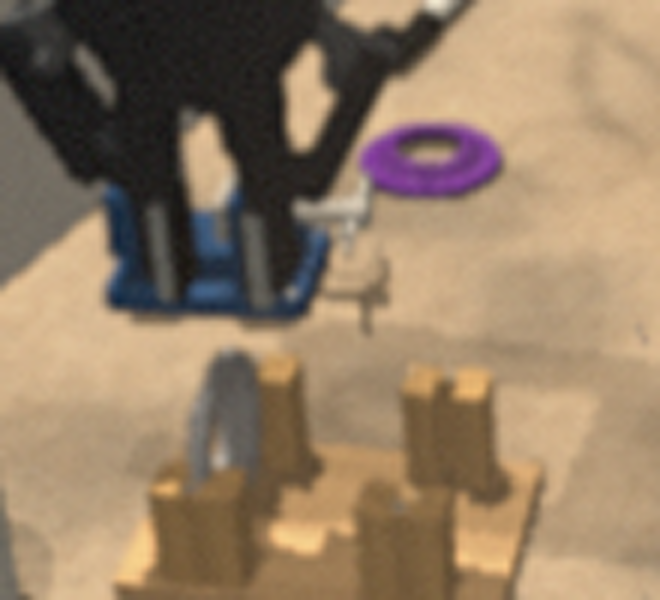

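Emit:
move_arm([
  {"tx": 0.003,"ty": 0,"tz": 0.014,"ax": 0,"ay": 0,"az": -0.2,"jaw": 185},
  {"tx": 0.003,"ty": 0,"tz": 0.01,"ax": 0,"ay": 0,"az": -0.2,"jaw": 185},
  {"tx": 0,"ty": 0,"tz": 0,"ax": 0,"ay": 0,"az": 0,"jaw": 185},
])

```text
time: 18.8
tool_pos: [0.5959, 0.1709, 0.0728]
tool_rot: [0.002, 0.615, 0.789, -0.0]
contact_force: [0.7, -0.2, 0.8]
gripper_width: 0.277
```

```bash
python3 - <<'E'
from h import *
st();plan([.5960,.172,.066],down(14.2),160,n=2)
f=grab('side','side23');im=cv2.imread('pics/side23.png')
cv2.imwrite('pics/c27.png',cv2.resize(im[180:260,200:290],None,fx=7,fy=7,interpolation=cv2.INTER_CUBIC))
E
```

```text
t 18.80 p [0.5959 0.1709 0.0728] z [ 0.002 -0.002 -1.   ] y [0.97  0.244 0.002] yawy 14.1 F [ 0.7 -0.2  0.8] w 0.277 q [ 0.16  0.18  1.75 -0.    1.21 -0.08]
0 t [0.5 0.2 3.4] w [ 0.   0.1 -0. ]
1 t [0.5 0.2 3.4] w [ 0.   0.1 -0. ]
```

View pics/c27.png

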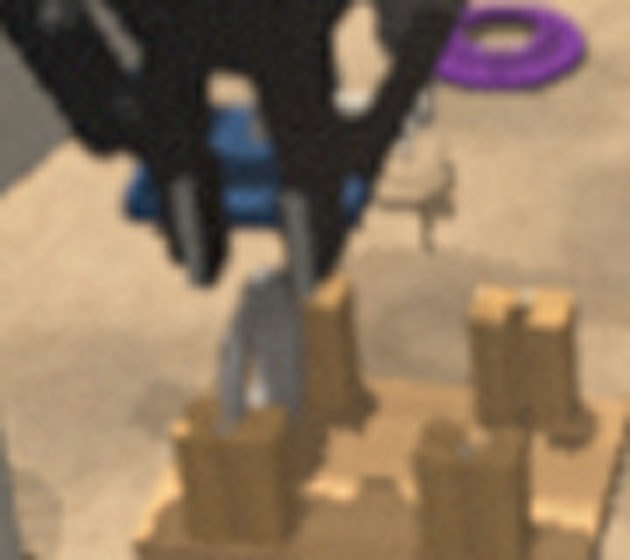

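Apex between the fingers. Descend and close.

Emit:
move_arm([
  {"tx": 0.001,"ty": 0,"tz": 0.004,"ax": 0,"ay": 0,"az": 0,"jaw": 185},
  {"tx": 0,"ty": 0,"tz": 0.003,"ax": 0,"ay": 0,"az": 0,"jaw": 185},
  {"tx": 0,"ty": 0,"tz": 0,"ax": 0,"ay": 0,"az": 0,"jaw": 255},
  {"tx": 0,"ty": 0,"tz": 0,"ax": 0,"ay": 0,"az": 0,"jaw": 255},
  {"tx": 0,"ty": 0,"tz": 0,"ax": 0,"ay": 0,"az": 0,"jaw": 255},
  {"tx": 0,"ty": 0,"tz": 0,"ax": 0,"ay": 0,"az": 0,"jaw": 255},
])

```text
time: 19.45
tool_pos: [0.5967, 0.1719, 0.0668]
tool_rot: [0.003, 0.615, 0.789, 0.001]
contact_force: [0.3, -0.2, -1.9]
gripper_width: 0.02
```

```bash
python3 - <<'E'
from h import *
st()
E
```

```text
t 19.45 p [0.5967 0.1719 0.0668] z [ 0.005 -0.002 -1.   ] y [0.97  0.244 0.004] yawy 14.1 F [ 0.3 -0.2 -1.9] w 0.020 q [ 0.16  0.19  1.75 -0.    1.2  -0.08]
```

Emit:
move_arm([
  {"tx": 0,"ty": 0,"tz": -0.01,"ax": 0,"ay": 0,"az": 0,"jaw": 255},
  {"tx": 0,"ty": 0,"tz": -0.02,"ax": 0,"ay": 0,"az": 0,"jaw": 255},
  {"tx": 0,"ty": 0,"tz": -0.025,"ax": 0,"ay": 0,"az": 0,"jaw": 255},
  {"tx": 0,"ty": 0,"tz": -0.03,"ax": 0,"ay": 0,"az": 0,"jaw": 255},
  {"tx": 0,"ty": 0,"tz": -0.01,"ax": 0,"ay": 0,"az": 0,"jaw": 255},
])

```text
time: 19.95
tool_pos: [0.5948, 0.1719, 0.1643]
tool_rot: [0.001, 0.615, 0.789, -0.001]
contact_force: [0.4, -0.4, 0.8]
gripper_width: 0.023
```

```bash
python3 - <<'E'
from h import *
st();plan([.495,0,.175],down(0),255,n=7)
f=grab('side','side24');im=cv2.imread('pics/side24.png')
cv2.imwrite('pics/c28.png',cv2.resize(im[150:250,200:300],None,fx=6,fy=6,interpolation=cv2.INTER_CUBIC))
E
```

```text
t 19.95 p [0.5948 0.1719 0.1643] z [ 0.001 -0.003 -1.   ] y [0.97  0.244 0.   ] yawy 14.1 F [ 0.4 -0.4  0.8] w 0.023 q [ 0.16  0.09  1.69 -0.    1.36 -0.08]
0 t [-20.3 -19.8  -1.5] w [0. 0. 2.]
1 t [-21.  -19.1  -1.5] w [0. 0. 2.]
2 t [-21.7 -18.3  -1.5] w [0. 0. 2.]
3 t [-22.3 -17.6  -1.5] w [0. 0. 2.]
4 t [-22.9 -16.8  -1.5] w [0. 0. 2.]
5 t [-23.5 -15.9  -1.5] w [0. 0. 2.]
6 t [-24.  -15.1  -1.5] w [0. 0. 2.]
```

View pics/c28.png

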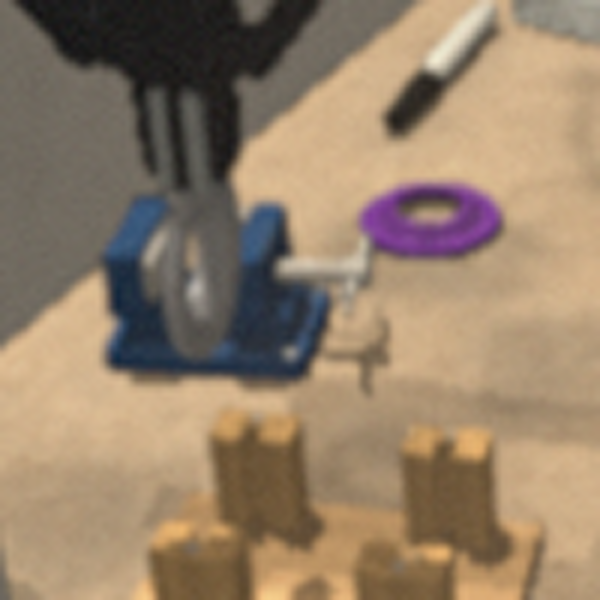

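Emit:
move_arm([
  {"tx": -0.018,"ty": -0.018,"tz": -0.002,"ax": 0,"ay": 0,"az": 2,"jaw": 255},
  {"tx": -0.021,"ty": -0.018,"tz": -0.002,"ax": 0,"ay": 0,"az": 2,"jaw": 255},
  {"tx": -0.022,"ty": -0.017,"tz": -0.002,"ax": 0,"ay": 0,"az": 2,"jaw": 255},
  {"tx": -0.022,"ty": -0.016,"tz": -0.002,"ax": 0,"ay": 0,"az": 2,"jaw": 255},
  {"tx": -0.023,"ty": -0.015,"tz": -0.002,"ax": 0,"ay": 0,"az": 2,"jaw": 255},
  {"tx": -0.023,"ty": -0.012,"tz": 0,"ax": -7,"ay": 0,"az": 2,"jaw": 255},
  {"tx": -0.018,"ty": -0.008,"tz": 0,"ax": -8,"ay": 0,"az": 1.5,"jaw": 255},
  {"tx": 0,"ty": 0,"tz": 0,"ax": -8,"ay": 0,"az": 0,"jaw": 255},
  {"tx": 0,"ty": 0,"tz": 0,"ax": -8,"ay": 0,"az": 0,"jaw": 255},
  {"tx": 0,"ty": 0,"tz": 0,"ax": -8,"ay": 0,"az": 0,"jaw": 255},
  {"tx": 0,"ty": 0,"tz": 0,"ax": -5,"ay": 0,"az": 0,"jaw": 255},
  {"tx": 0,"ty": 0,"tz": 0,"ax": 0,"ay": 0,"az": 0,"jaw": 255},
])

```text
time: 21.2
tool_pos: [0.5039, 0.005, 0.1585]
tool_rot: [0.267, 0.655, 0.654, 0.27]
contact_force: [-0.2, 0.6, -1.6]
gripper_width: 0.026
```

```bash
python3 - <<'E'
from h import *
st();plan([.505,0,.06],down(0,48),255,n=7)
E
```

```text
t 21.20 p [0.5039 0.005  0.1585] z [ 0.703  0.004 -0.711] y [ 0.711 -0.003  0.703] yawy -0.3 F [-0.2  0.6 -1.6] w 0.026 q [-0.23 -0.74  2.48  0.27  0.66 -0.38]
0 t [-0.8 -9.8 10.1] w [-0.5 -0.  -0. ]
1 t [-0.8 -9.9 10. ] w [-0.5 -0.  -0. ]
2 t [-0.8 -9.9 10. ] w [-0.5 -0.  -0. ]
3 t [ -0.7 -10.    9.9] w [-0.5 -0.  -0. ]
4 t [ -0.7 -10.1   9.8] w [-0.5 -0.  -0. ]
5 t [ -0.7 -10.2   9.7] w [-0.5 -0.  -0. ]
6 t [ -0.7 -10.3   9.6] w [-0.5 -0.  -0. ]
```

Emit:
move_arm([
  {"tx": -0.001,"ty": -0.01,"tz": 0.01,"ax": -0.5,"ay": 0,"az": 0,"jaw": 255},
  {"tx": -0.001,"ty": -0.01,"tz": 0.01,"ax": -0.5,"ay": 0,"az": 0,"jaw": 255},
  {"tx": -0.001,"ty": -0.01,"tz": 0.01,"ax": -0.5,"ay": 0,"az": 0,"jaw": 255},
  {"tx": -0.001,"ty": -0.01,"tz": 0.01,"ax": -0.5,"ay": 0,"az": 0,"jaw": 255},
  {"tx": -0.001,"ty": -0.01,"tz": 0.01,"ax": -0.5,"ay": 0,"az": 0,"jaw": 255},
  {"tx": 0,"ty": -0.009,"tz": 0.008,"ax": -0.5,"ay": 0,"az": 0,"jaw": 255},
  {"tx": 0,"ty": -0.004,"tz": 0.004,"ax": 0,"ay": 0,"az": 0,"jaw": 255},
  {"tx": 0,"ty": 0,"tz": 0,"ax": 0,"ay": 0,"az": 0,"jaw": 255},
])

```text
time: 22.0
tool_pos: [0.506, 0.0012, 0.0669]
tool_rot: [0.278, 0.648, 0.649, 0.284]
contact_force: [-0.3, -0.2, -1.3]
gripper_width: 0.028
```

```bash
python3 - <<'E'
from h import *
st()
p,R,s=cur(); print('low rim', p+R.apply([0,-.0025,.057]))
f=grab('side','side25');im=cv2.imread('pics/side25.png')
cv2.imwrite('pics/c29.png',cv2.resize(im[150:250,260:370],None,fx=6,fy=6,interpolation=cv2.INTER_CUBIC))
E
```

```text
t 22.00 p [0.506  0.0012 0.0669] z [ 0.73   0.008 -0.684] y [ 0.684 -0.002  0.73 ] yawy -0.2 F [-0.3 -0.2 -1.3] w 0.028 q [-0.25 -0.54  2.55  0.54  0.38 -0.68]
low rim [0.54590775 0.00164856 0.02611557]
```

View pics/c29.png

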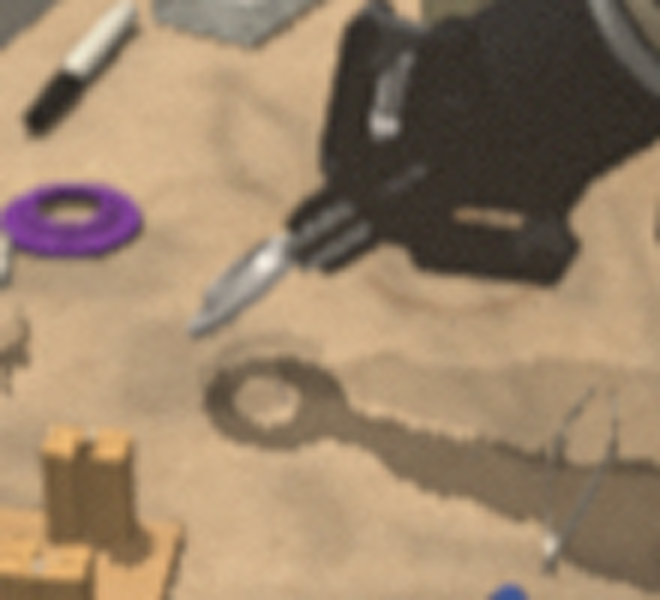

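Emit:
move_arm([
  {"tx": 0,"ty": -0.0065,"tz": 0.006,"ax": 0,"ay": 0,"az": 0,"jaw": 255},
  {"tx": 0,"ty": -0.006,"tz": 0.0055,"ax": 0,"ay": 0,"az": 0,"jaw": 255},
  {"tx": 0,"ty": -0.0045,"tz": 0.004,"ax": 0,"ay": 0,"az": 0,"jaw": 255},
  {"tx": 0,"ty": -0.002,"tz": 0.002,"ax": 0,"ay": 0,"az": 0,"jaw": 255},
  {"tx": 0,"ty": 0,"tz": 0,"ax": 0,"ay": 0,"az": 0,"jaw": 255},
])

```text
time: 22.55
tool_pos: [0.5111, 0.0008, 0.0477]
tool_rot: [0.281, 0.646, 0.649, 0.287]
contact_force: [0.1, -0.5, -0.8]
gripper_width: 0.024
```

```bash
python3 - <<'E'
from h import *
st()
p,R,s=cur(); print('low rim', p+R.apply([0,-.0025,.057]))
E
```

```text
t 22.55 p [0.5111 0.0008 0.0477] z [ 0.736  0.008 -0.677] y [0.677 0.001 0.736] yawy 0.1 F [ 0.1 -0.5 -0.8] w 0.024 q [-0.25 -0.45  2.54  0.67  0.31 -0.82]
low rim [0.55134463 0.00130141 0.00729022]
```

Emit:
move_arm([
  {"tx": 0,"ty": -0.005,"tz": 0.003,"ax": 0.3,"ay": 0,"az": 0,"jaw": 255},
  {"tx": 0,"ty": -0.004,"tz": 0.003,"ax": 0.2,"ay": 0,"az": 0,"jaw": 255},
  {"tx": 0,"ty": 0,"tz": 0,"ax": 0,"ay": 0,"az": 0,"jaw": 255},
])

```text
time: 22.85
tool_pos: [0.5115, 0.0003, 0.0395]
tool_rot: [0.281, 0.647, 0.65, 0.285]
contact_force: [0.2, 0.0, -0.4]
gripper_width: 0.027
```

```bash
python3 - <<'E'
from h import *
st()
p,R,s=cur(); print('low rim', p+R.apply([0,-.0025,.057]))
E
```

```text
t 22.85 p [5.115e-01 3.000e-04 3.950e-02] z [ 0.733  0.007 -0.68 ] y [0.68  0.002 0.733] yawy 0.1 F [ 0.2  0.  -0.4] w 0.027 q [-0.25 -0.42  2.54  0.72  0.29 -0.87]
low rim [ 0.55154205  0.00075998 -0.00110565]
```

Same pose as with the first washer. Release and retract.

Emit:
move_arm([
  {"tx": 0,"ty": 0,"tz": 0,"ax": 0,"ay": 0,"az": 0,"jaw": 235},
  {"tx": 0,"ty": 0,"tz": 0,"ax": 0,"ay": 0,"az": 0,"jaw": 225},
  {"tx": 0,"ty": 0,"tz": 0,"ax": 0,"ay": 0,"az": 0,"jaw": 220},
  {"tx": 0,"ty": 0,"tz": 0,"ax": 0,"ay": 0,"az": 0,"jaw": 220},
  {"tx": 0,"ty": 0,"tz": -0.01,"ax": 0,"ay": 0,"az": 0,"jaw": 220},
  {"tx": 0,"ty": 0,"tz": -0.015,"ax": 0,"ay": 0,"az": 0,"jaw": 220},
  {"tx": 0,"ty": 0,"tz": -0.02,"ax": 0,"ay": 0,"az": 0,"jaw": 220},
  {"tx": 0,"ty": 0,"tz": 0,"ax": 0,"ay": 0,"az": 0,"jaw": 220},
])

```text
time: 23.65
tool_pos: [0.4934, -0.0008, 0.0744]
tool_rot: [0.279, 0.647, 0.65, 0.283]
contact_force: [-0.1, 0.2, 1.1]
gripper_width: 0.14
```

```bash
python3 - <<'E'
from h import *
st()
f=grab('side','side26');im=cv2.imread('pics/side26.png')
cv2.imwrite('pics/c30.png',cv2.resize(im[150:250,260:370],None,fx=6,fy=6,interpolation=cv2.INTER_CUBIC))
E
```

```text
t 23.65 p [ 0.4934 -0.0008  0.0744] z [ 0.729  0.006 -0.684] y [0.684 0.002 0.729] yawy 0.2 F [-0.1  0.2  1.1] w 0.140 q [-0.27 -0.62  2.58  0.49  0.43 -0.64]
```

View pics/c30.png

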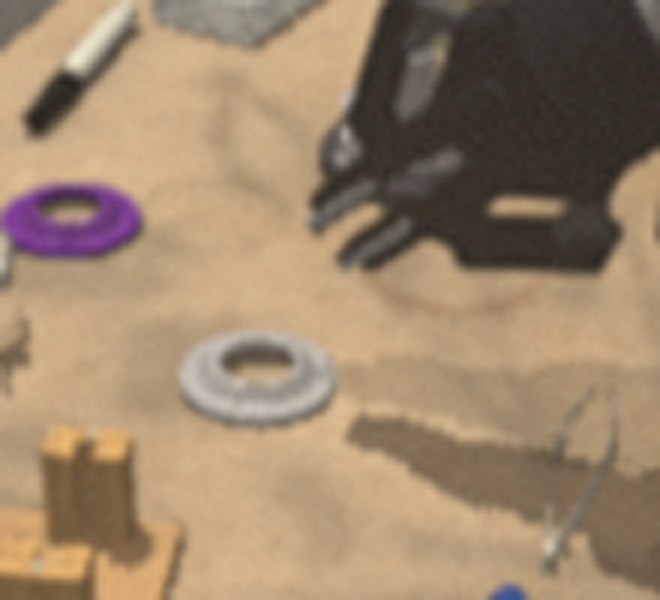

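Dome up and flat. Now swing aside and measure it.

Emit:
move_arm([
  {"tx": 0,"ty": 0.018,"tz": -0.018,"ax": 6.8,"ay": 0,"az": 0,"jaw": 0},
  {"tx": 0.005,"ty": 0.018,"tz": -0.02,"ax": 6.8,"ay": 0,"az": 0,"jaw": 0},
  {"tx": 0.02,"ty": 0.01,"tz": -0.015,"ax": 6.8,"ay": 0,"az": 0,"jaw": 0},
  {"tx": 0.025,"ty": 0.004,"tz": -0.012,"ax": 6.8,"ay": 0,"az": 0,"jaw": 0},
  {"tx": 0.03,"ty": 0,"tz": -0.01,"ax": 6.8,"ay": 0,"az": 0,"jaw": 0},
  {"tx": 0.03,"ty": 0,"tz": 0,"ax": 6.8,"ay": 0,"az": 0,"jaw": 0},
  {"tx": 0.02,"ty": 0,"tz": 0,"ax": 4,"ay": 0,"az": 0,"jaw": 0},
  {"tx": 0,"ty": 0,"tz": 0,"ax": 0,"ay": 0,"az": 0,"jaw": 0},
])

```text
time: 24.5
tool_pos: [0.4816, 0.138, 0.1508]
tool_rot: [-0.012, 0.704, 0.71, -0.003]
contact_force: [0.7, -0.1, -0.3]
gripper_width: 0.997
```

```bash
python3 - <<'E'
from h import *
st()
f=grab('side','side27');g=grab('top','top27')
im=cv2.imread('pics/side27.png');jm=cv2.imread('pics/top27.png')
a=cv2.resize(im[170:250,260:350],None,fx=4.4,fy=4.4,interpolation=cv2.INTER_CUBIC)
b=cv2.resize(jm[130:210,270:360],None,fx=4.4,fy=4.4,interpolation=cv2.INTER_CUBIC)
cv2.imwrite('pics/c31.png',np.hstack([a,b]))
washer(g,(295,165,340,210),.005)
washer(f,(285,195,325,225),.0025)
E
```

```text
t 24.50 p [0.4816 0.138  0.1508] z [-0.021  0.013 -1.   ] y [ 1.     0.009 -0.021] yawy 0.5 F [ 0.7 -0.1 -0.3] w 0.997 q [ 0.12 -0.17  1.97  0.02  1.37  0.11]
px [315.65217391 188.65217391] centre [0.522 0.001] r 0.0322 mec 0.522 0.0009 0.0328
px [302.71428571 212.19047619] centre [0.5246 0.0013] r 0.0322 mec 0.5252 0.0016 0.0331
```

View pics/c31.png

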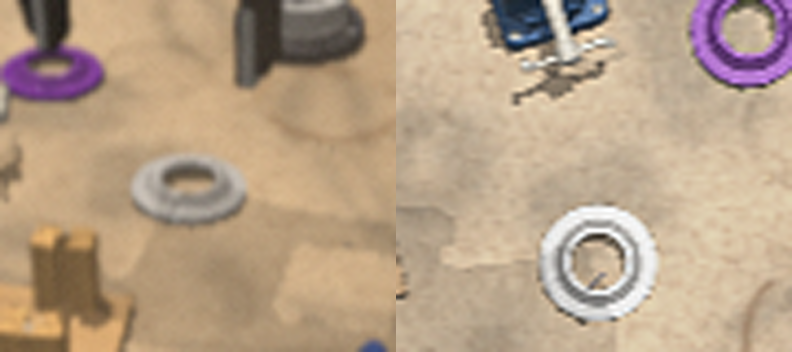

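Emit:
move_arm([
  {"tx": -0.03,"ty": 0.008,"tz": 0.004,"ax": -0.4,"ay": 0,"az": 0.1,"jaw": 0},
  {"tx": -0.036,"ty": 0.009,"tz": 0.008,"ax": -0.4,"ay": -0.4,"az": 0.1,"jaw": 0},
  {"tx": -0.032,"ty": 0.009,"tz": 0.015,"ax": -0.4,"ay": -0.4,"az": 0.1,"jaw": 0},
  {"tx": -0.022,"ty": 0.008,"tz": 0.02,"ax": 0,"ay": 0,"az": 0.1,"jaw": 0},
  {"tx": -0.01,"ty": 0.004,"tz": 0.02,"ax": 0,"ay": 0,"az": 0,"jaw": 0},
  {"tx": 0,"ty": 0,"tz": 0,"ax": 0,"ay": 0,"az": 0,"jaw": 0},
])

```text
time: 25.2
tool_pos: [0.5136, -0.0025, 0.0754]
tool_rot: [0.001, 0.708, 0.706, 0.001]
contact_force: [-0.5, -0.6, -0.1]
gripper_width: 1.001
```

```bash
python3 - <<'E'
from h import *
st();plan([.5235,.001,.015],down(0,0),0,n=4)
E
```

```text
t 25.20 p [ 0.5136 -0.0025  0.0754] z [ 0.003 -0.001 -1.   ] y [ 1.    -0.002  0.003] yawy -0.1 F [-0.5 -0.6 -0.1] w 1.001 q [-0.15 -0.06  2.   -0.    1.2  -0.15]
0 t [ 0.9  2.4 15.1] w [ 0.  0. -0.]
1 t [ 0.9  2.4 15.1] w [ 0.  0. -0.]
2 t [ 0.9  2.5 15.1] w [ 0.  0. -0.]
3 t [ 0.9  2.5 15.1] w [ 0.  0. -0.]
```

Emit:
move_arm([
  {"tx": 0.001,"ty": 0.0025,"tz": 0.016,"ax": 0,"ay": 0,"az": 0,"jaw": 0},
  {"tx": 0.001,"ty": 0.0025,"tz": 0.017,"ax": 0,"ay": 0,"az": 0,"jaw": 0},
  {"tx": 0.001,"ty": 0.0025,"tz": 0.017,"ax": 0,"ay": 0,"az": 0,"jaw": 0},
  {"tx": 0.001,"ty": 0.001,"tz": 0.013,"ax": 0,"ay": 0,"az": 0,"jaw": 0},
  {"tx": 0,"ty": 0,"tz": 0.006,"ax": 0,"ay": 0,"az": 0,"jaw": 10},
  {"tx": 0,"ty": 0,"tz": 0,"ax": 0,"ay": 0,"az": 0,"jaw": 40},
])

```text
time: 25.8
tool_pos: [0.52, 0.0005, 0.0068]
tool_rot: [0.003, 0.709, 0.705, 0.003]
contact_force: [-0.5, 0.3, 0.7]
gripper_width: 0.847
```

```bash
python3 - <<'E'
from h import *
st();plan([.5235,.001,-.006],down(0,0),0,n=1)
f=grab('side','side28');im=cv2.imread('pics/side28.png')
cv2.imwrite('pics/c32.png',cv2.resize(im[150:250,250:360],None,fx=6,fy=6,interpolation=cv2.INTER_CUBIC))
E
```

```text
t 25.80 p [5.2e-01 5.0e-04 6.8e-03] z [ 0.008  0.    -1.   ] y [ 1.    -0.005  0.008] yawy -0.3 F [-0.5  0.3  0.7] w 0.847 q [-0.14  0.06  2.02  0.    1.06 -0.14]
0 t [ 0.5  3.4 12.8] w [ 0.4 -0.  -0.3]
```

View pics/c32.png

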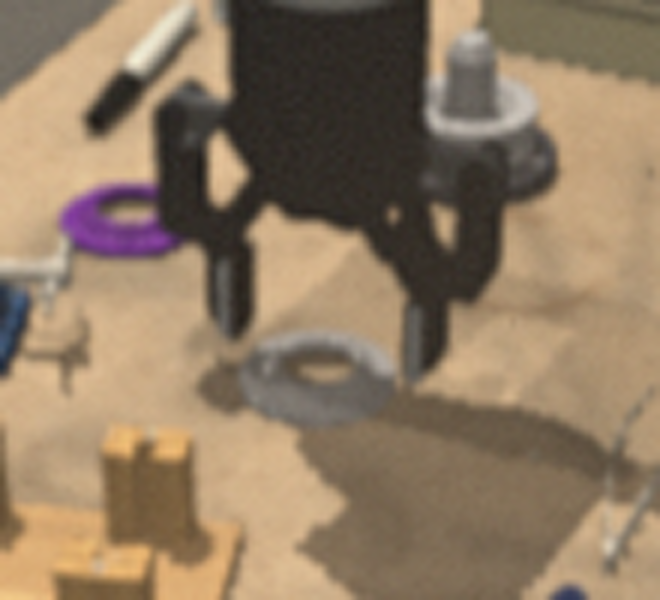

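Emit:
move_arm([
  {"tx": 0,"ty": 0.002,"tz": 0.006,"ax": 0.3,"ay": 0,"az": -0.3,"jaw": 35},
  {"tx": 0,"ty": 0.001,"tz": 0.005,"ax": 0,"ay": 0,"az": 0,"jaw": 35},
  {"tx": 0,"ty": 0,"tz": 0,"ax": 0,"ay": 0,"az": 0,"jaw": 35},
])

```text
time: 26.15
tool_pos: [0.5253, 0.0003, -0.0023]
tool_rot: [0.003, 0.707, 0.707, 0.002]
contact_force: [-0.6, -0.3, -0.3]
gripper_width: 0.859
```

```bash
python3 - <<'E'
from h import *
st()
f=grab('side','side29');im=cv2.imread('pics/side29.png')
cv2.imwrite('pics/c33.png',cv2.resize(im[170:240,270:340],None,fx=8,fy=8,interpolation=cv2.INTER_CUBIC))
E
```

```text
t 26.15 p [ 5.253e-01  3.000e-04 -2.300e-03] z [ 0.007 -0.001 -1.   ] y [1.    0.001 0.007] yawy 0.0 F [-0.6 -0.3 -0.3] w 0.859 q [-0.14  0.08  2.01  0.    1.04 -0.14]
```

View pics/c33.png

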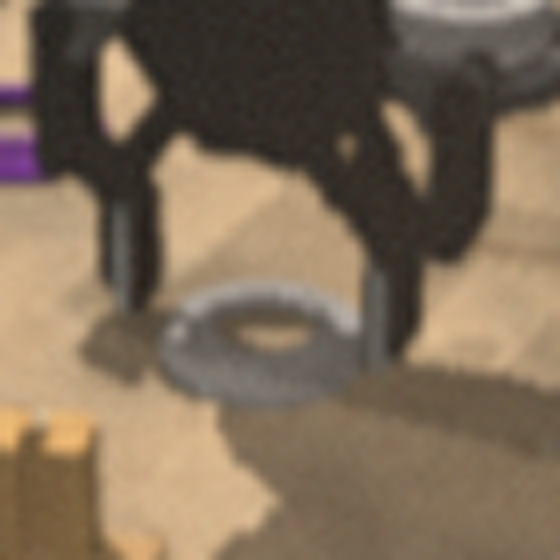

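Emit:
move_arm([
  {"tx": 0,"ty": -0.001,"tz": 0.003,"ax": 0.3,"ay": 0,"az": 0,"jaw": 35},
  {"tx": 0,"ty": 0,"tz": 0.0015,"ax": 0,"ay": 0,"az": 0,"jaw": 35},
  {"tx": 0,"ty": 0,"tz": 0,"ax": 0,"ay": 0,"az": 0,"jaw": 35},
])

```text
time: 26.5
tool_pos: [0.525, 0.0002, -0.0063]
tool_rot: [0.001, 0.707, 0.707, 0.001]
contact_force: [-0.0, 0.0, 0.1]
gripper_width: 0.863
```

```bash
python3 - <<'E'
from h import *
st()
E
```

```text
t 26.50 p [ 5.25e-01  2.00e-04 -6.30e-03] z [ 0.003 -0.001 -1.   ] y [1.    0.001 0.003] yawy 0.0 F [-0.   0.   0.1] w 0.863 q [-0.14  0.09  2.   -0.    1.04 -0.14]
```

Emit:
move_arm([
  {"tx": 0,"ty": 0,"tz": 0,"ax": 0,"ay": 0,"az": 0,"jaw": 80},
  {"tx": 0,"ty": 0,"tz": 0,"ax": 0,"ay": 0,"az": 0,"jaw": 150},
  {"tx": 0,"ty": 0,"tz": 0,"ax": 0,"ay": 0,"az": 0,"jaw": 255},
  {"tx": 0,"ty": 0,"tz": 0,"ax": 0,"ay": 0,"az": 0,"jaw": 255},
  {"tx": 0,"ty": 0,"tz": 0,"ax": 0,"ay": 0,"az": 0,"jaw": 255},
])

```text
time: 27.0
tool_pos: [0.5255, 0.0002, -0.0049]
tool_rot: [0.001, 0.707, 0.707, 0.001]
contact_force: [-0.7, -0.9, 0.4]
gripper_width: 0.709
```

```bash
python3 - <<'E'
from h import *
st()
f=grab('side','side30');im=cv2.imread('pics/side30.png')
cv2.imwrite('pics/c34.png',cv2.resize(im[170:240,270:340],None,fx=8,fy=8,interpolation=cv2.INTER_CUBIC))
E
```

```text
t 27.00 p [ 5.255e-01  2.000e-04 -4.900e-03] z [ 0.003 -0.001 -1.   ] y [1.    0.001 0.003] yawy 0.1 F [-0.7 -0.9  0.4] w 0.709 q [-0.14  0.09  2.   -0.    1.04 -0.14]
```

View pics/c34.png

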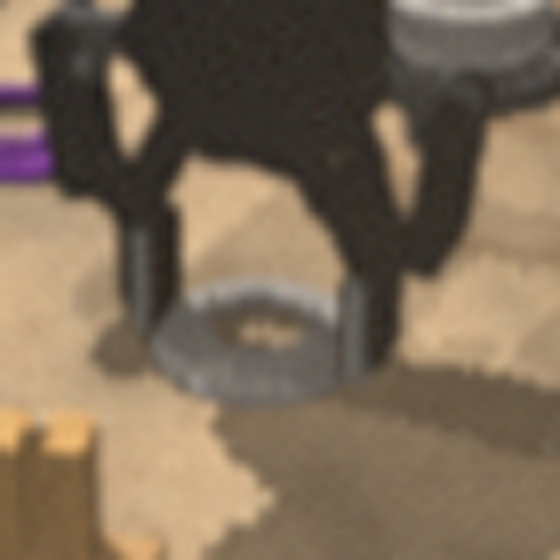

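Emit:
move_arm([
  {"tx": 0,"ty": 0,"tz": -0.01,"ax": 0,"ay": 0,"az": 0,"jaw": 255},
  {"tx": 0,"ty": 0,"tz": -0.02,"ax": 0,"ay": 0,"az": 0,"jaw": 255},
  {"tx": 0,"ty": 0,"tz": -0.03,"ax": 0,"ay": 0,"az": 0,"jaw": 255},
  {"tx": 0,"ty": 0,"tz": -0.03,"ax": 0,"ay": 0,"az": 0,"jaw": 255},
  {"tx": 0,"ty": 0,"tz": -0.015,"ax": 0,"ay": 0,"az": 0,"jaw": 255},
])

```text
time: 27.55
tool_pos: [0.5216, 0.0007, 0.1013]
tool_rot: [-0.003, 0.707, 0.707, -0.002]
contact_force: [0.4, 0.8, -0.3]
gripper_width: 0.711
```

```bash
python3 - <<'E'
from h import *
st()
plan([.5295,-.197,.105],down(0),255,n=6)
f=grab('side','side31');im=cv2.imread('pics/side31.png')
cv2.imwrite('pics/c35.png',cv2.resize(im[120:220,260:360],None,fx=6,fy=6,interpolation=cv2.INTER_CUBIC))
E
```

```text
t 27.55 p [0.5216 0.0007 0.1013] z [-0.007  0.    -1.   ] y [ 1.     0.001 -0.007] yawy 0.1 F [ 0.4  0.8 -0.3] w 0.711 q [-0.14 -0.07  1.96 -0.    1.26 -0.14]
0 t [-33.    1.3  -0.6] w [-0.1 -0.   0. ]
1 t [-33.    1.3  -0.6] w [-0.1 -0.   0. ]
2 t [-33.    1.3  -0.6] w [-0.1 -0.   0. ]
3 t [-33.    1.3  -0.6] w [-0.1 -0.   0. ]
4 t [-33.    1.3  -0.6] w [-0.1 -0.   0. ]
5 t [-33.    1.3  -0.6] w [-0.1 -0.   0. ]
```

View pics/c35.png

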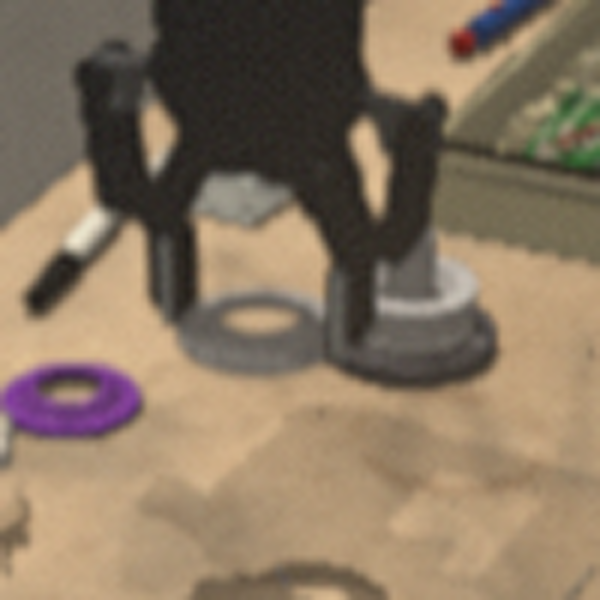

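Emit:
move_arm([
  {"tx": -0.025,"ty": 0.001,"tz": 0,"ax": -0.2,"ay": 0,"az": 0,"jaw": 255},
  {"tx": -0.032,"ty": 0.001,"tz": 0,"ax": -0.1,"ay": 0,"az": 0,"jaw": 255},
  {"tx": -0.032,"ty": 0.001,"tz": 0,"ax": 0,"ay": 0,"az": 0,"jaw": 255},
  {"tx": -0.032,"ty": 0.001,"tz": 0,"ax": 0,"ay": 0,"az": 0,"jaw": 255},
  {"tx": -0.032,"ty": 0.001,"tz": 0,"ax": 0,"ay": 0,"az": 0,"jaw": 255},
  {"tx": -0.025,"ty": 0.001,"tz": 0,"ax": 0,"ay": 0,"az": 0,"jaw": 255},
  {"tx": -0.01,"ty": 0.001,"tz": 0,"ax": 0,"ay": 0,"az": 0,"jaw": 255},
  {"tx": 0,"ty": 0,"tz": 0,"ax": 0,"ay": 0,"az": 0,"jaw": 255},
])

```text
time: 28.4
tool_pos: [0.5301, -0.1926, 0.1041]
tool_rot: [0.001, 0.706, 0.708, 0.002]
contact_force: [0.1, 0.3, -0.5]
gripper_width: 0.71
```

```bash
python3 - <<'E'
from h import *
st()
plan([.5285,-.197,.085],down(0),255,n=2)
E
```

```text
t 28.40 p [ 0.5301 -0.1926  0.1041] z [ 0.004  0.001 -1.   ] y [1.    0.004 0.004] yawy 0.2 F [ 0.1  0.3 -0.5] w 0.710 q [-0.48  0.02  1.87  0.    1.25 -0.49]
0 t [-2.2 -0.8  9.6] w [ 0.1 -0.   0.1]
1 t [-2.2 -0.8  9.6] w [ 0.1 -0.   0.1]
```

Emit:
move_arm([
  {"tx": -0.003,"ty": -0.001,"tz": 0.01,"ax": 0.2,"ay": 0,"az": 0,"jaw": 255},
  {"tx": -0.0025,"ty": 0,"tz": 0.013,"ax": 0,"ay": 0,"az": 0,"jaw": 255},
  {"tx": 0,"ty": 0,"tz": 0.01,"ax": 0,"ay": 0,"az": 0,"jaw": 255},
  {"tx": 0,"ty": 0,"tz": 0.005,"ax": 0,"ay": 0,"az": 0,"jaw": 255},
  {"tx": 0,"ty": 0,"tz": 0,"ax": 0,"ay": 0,"az": 0,"jaw": 255},
])

```text
time: 28.9
tool_pos: [0.5277, -0.1936, 0.0605]
tool_rot: [-0.003, 0.704, 0.71, 0.0]
contact_force: [-0.2, 1.1, -1.3]
gripper_width: 0.708
```

```bash
python3 - <<'E'
from h import *
st()
f=grab('side','side32');im=cv2.imread('pics/side32.png')
cv2.imwrite('pics/c36.png',cv2.resize(im[120:190,295:365],None,fx=8,fy=8,interpolation=cv2.INTER_CUBIC))
E
```

```text
t 28.90 p [ 0.5277 -0.1936  0.0605] z [-0.003  0.004 -1.   ] y [ 1.     0.008 -0.003] yawy 0.4 F [-0.2  1.1 -1.3] w 0.708 q [-0.49  0.08  1.89  0.    1.18 -0.49]
```

View pics/c36.png

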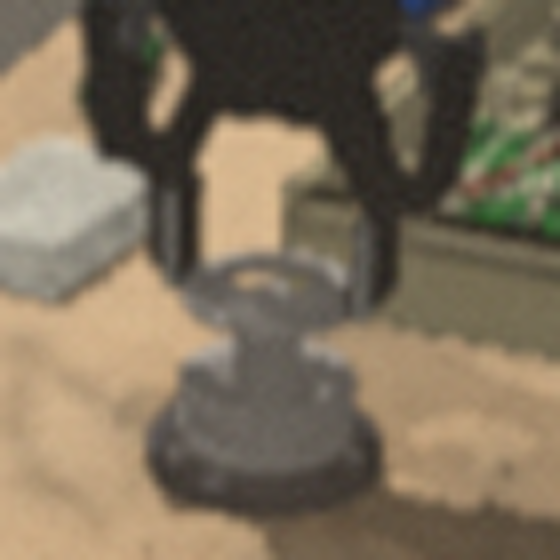

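Emit:
move_arm([
  {"tx": -0.003,"ty": 0.001,"tz": 0,"ax": 0.0,"ay": 0.2,"az": 0,"jaw": 255},
  {"tx": -0.0015,"ty": 0,"tz": 0.003,"ax": 0,"ay": 0,"az": 0,"jaw": 255},
  {"tx": 0,"ty": 0,"tz": 0.008,"ax": 0,"ay": 0,"az": 0,"jaw": 255},
  {"tx": 0,"ty": 0,"tz": 0.006,"ax": 0,"ay": 0,"az": 0,"jaw": 255},
  {"tx": 0,"ty": 0,"tz": 0,"ax": 0,"ay": 0,"az": 0,"jaw": 255},
])

```text
time: 29.45
tool_pos: [0.5301, -0.1988, 0.0439]
tool_rot: [-0.002, 0.704, 0.71, 0.002]
contact_force: [-0.6, 0.2, -0.8]
gripper_width: 0.706
```

```bash
python3 - <<'E'
from h import *
st()
f=grab('side','side33');im=cv2.imread('pics/side33.png')
cv2.imwrite('pics/c37.png',cv2.resize(im[120:190,295:365],None,fx=8,fy=8,interpolation=cv2.INTER_CUBIC))
E
```

```text
t 29.45 p [ 0.5301 -0.1988  0.0439] z [-0.     0.007 -1.   ] y [ 1.     0.008 -0.   ] yawy 0.5 F [-0.6  0.2 -0.8] w 0.706 q [-0.49  0.11  1.89  0.01  1.15 -0.5 ]
```

View pics/c37.png

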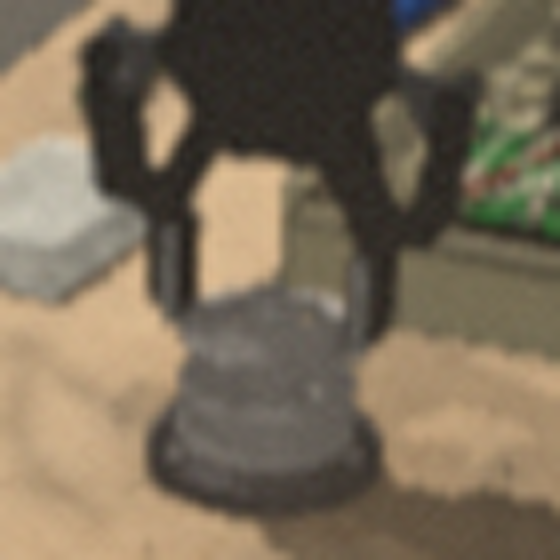

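Emit:
move_arm([
  {"tx": 0.001,"ty": -0.0005,"tz": 0.005,"ax": 0.0,"ay": 0.3,"az": 0,"jaw": 255},
  {"tx": 0,"ty": 0,"tz": 0.005,"ax": 0,"ay": 0,"az": 0,"jaw": 255},
  {"tx": 0,"ty": 0,"tz": 0.002,"ax": 0,"ay": 0,"az": 0,"jaw": 255},
  {"tx": 0,"ty": 0,"tz": 0,"ax": 0,"ay": 0,"az": 0,"jaw": 255},
])

```text
time: 29.9
tool_pos: [0.5299, -0.1977, 0.0314]
tool_rot: [-0.004, 0.704, 0.71, 0.004]
contact_force: [0.2, -0.4, -1.3]
gripper_width: 0.71
```

```bash
python3 - <<'E'
from h import *
st()
f=grab('side','side34');im=cv2.imread('pics/side34.png')
cv2.imwrite('pics/c38.png',cv2.resize(im[120:190,295:365],None,fx=8,fy=8,interpolation=cv2.INTER_CUBIC))
E
```

```text
t 29.90 p [ 0.5299 -0.1977  0.0314] z [ 0.     0.012 -1.   ] y [1.    0.008 0.   ] yawy 0.5 F [ 0.2 -0.4 -1.3] w 0.710 q [-0.49  0.13  1.89  0.01  1.13 -0.51]
```

View pics/c38.png

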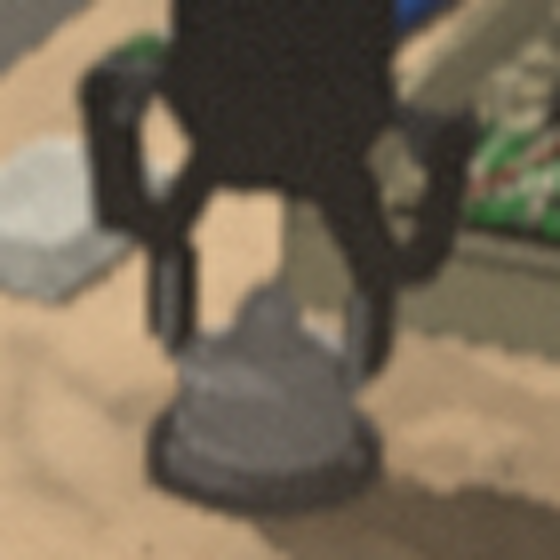

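Emit:
move_arm([
  {"tx": 0,"ty": -0.0005,"tz": 0.0015,"ax": 0,"ay": 0.3,"az": 0,"jaw": 255},
  {"tx": 0,"ty": 0,"tz": 0,"ax": 0,"ay": 0,"az": 0,"jaw": 60},
  {"tx": 0,"ty": 0,"tz": 0,"ax": 0,"ay": 0,"az": 0,"jaw": 20},
  {"tx": 0,"ty": 0,"tz": 0,"ax": 0,"ay": 0,"az": 0,"jaw": 0},
  {"tx": 0,"ty": 0,"tz": 0,"ax": 0,"ay": 0,"az": 0,"jaw": 0},
  {"tx": 0,"ty": 0,"tz": -0.015,"ax": 0,"ay": 0,"az": 0,"jaw": 0},
  {"tx": 0,"ty": 0,"tz": -0.03,"ax": 0,"ay": 0,"az": 0,"jaw": 0},
  {"tx": 0,"ty": 0,"tz": -0.045,"ax": 0,"ay": 0,"az": 0,"jaw": 0},
  {"tx": 0.02,"ty": 0,"tz": -0.04,"ax": 0,"ay": 0,"az": 0,"jaw": 0},
  {"tx": 0.04,"ty": 0,"tz": -0.01,"ax": 0,"ay": 0,"az": 0,"jaw": 0},
  {"tx": 0.045,"ty": 0,"tz": 0,"ax": 0,"ay": 0,"az": 0,"jaw": 0},
  {"tx": 0.045,"ty": 0,"tz": 0,"ax": 0,"ay": 0,"az": 0,"jaw": 0},
])

```text
time: 31.15
tool_pos: [0.5308, -0.0513, 0.1888]
tool_rot: [-0.001, 0.708, 0.707, 0.009]
contact_force: [0.2, 0.2, -0.3]
gripper_width: 0.996
```

Emit:
move_arm([
  {"tx": 0.045,"ty": 0,"tz": 0,"ax": 0,"ay": 0,"az": 0,"jaw": 0},
  {"tx": 0.045,"ty": 0,"tz": 0,"ax": 0,"ay": 0,"az": 0,"jaw": 0},
  {"tx": 0.03,"ty": 0,"tz": 0,"ax": 0,"ay": 0,"az": 0,"jaw": 0},
  {"tx": 0,"ty": 0,"tz": 0,"ax": 0,"ay": 0,"az": 0,"jaw": 0},
])

```text
time: 31.55
tool_pos: [0.5314, 0.0775, 0.1988]
tool_rot: [0.003, 0.706, 0.708, 0.013]
contact_force: [-0.5, -0.5, 0.3]
gripper_width: 1.005
```

```bash
python3 - <<'E'
from h import *
st()
f=grab('side','side35');im=cv2.imread('pics/side35.png');g=grab('top','top35');jm=cv2.imread('pics/top35.png')
a=cv2.resize(im[130:200,295:365],None,fx=5.6,fy=5.6,interpolation=cv2.INTER_CUBIC)
b=cv2.resize(jm[150:220,360:430],None,fx=5.6,fy=5.6,interpolation=cv2.INTER_CUBIC)
cv2.imwrite('pics/c39.png',np.hstack([a,b]))
E
```

```text
t 31.55 p [0.5314 0.0775 0.1988] z [ 0.022  0.015 -1.   ] y [1.    0.004 0.023] yawy 0.2 F [-0.5 -0.5  0.3] w 1.005 q [-0.   -0.15  1.87  0.02  1.41 -0.01]
```

View pics/c39.png

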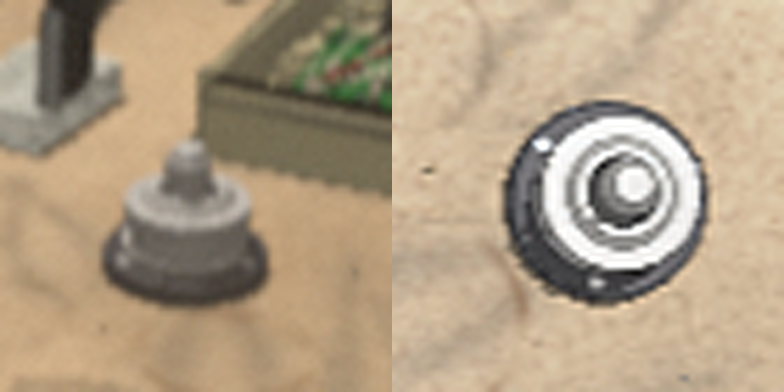

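View pics/top35.png

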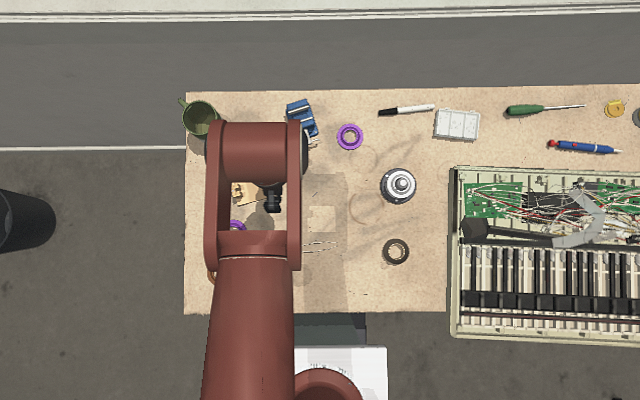

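```bash
python3 - <<'E'
from h import *
f=load('side35');g=load('top35');th=np.linspace(0,2*np.pi,90)
print('washer',onplane(g,[[360+228/5.6-.4,150+190/5.6-.4]],.039),'post top',onplane(g,[[360+240/5.6-.4,150+183/5.6-.4]],.068))
outs=[]
for F,o,n,c in ((f,[300,135],60,[.531,-.199]),(g,[368,155],60,[.527,-.1955])):
    sc=6.5;im=cv2.cvtColor(F['color'],cv2.COLOR_RGB2BGR)[o[1]:o[1]+n,o[0]:o[0]+n]
    a=cv2.resize(im,None,fx=sc,fy=sc,interpolation=cv2.INTER_CUBIC)
    for z,r,col in ((.045,.0185,(0,0,255)),(.039,.032,(0,255,0)),(.029,.032,(255,255,0)),(.012,.043,(255,0,255)),(.068,.007,(0,165,255))):
        q=(proj(F,np.c_[c[0]+r*np.cos(th),c[1]+r*np.sin(th),np.full(90,z)])-o+.5)*sc-.5
        cv2.polylines(a,[q.astype(np.int32)],True,col,1)
    outs.append(a)
cv2.imwrite('pics/c40.png',np.hstack(outs))
E
```

```text
washer [[ 0.52871095 -0.19659975  0.039     ]] post top [[ 0.52823335 -0.19600047  0.068     ]]
```

View pics/c40.png

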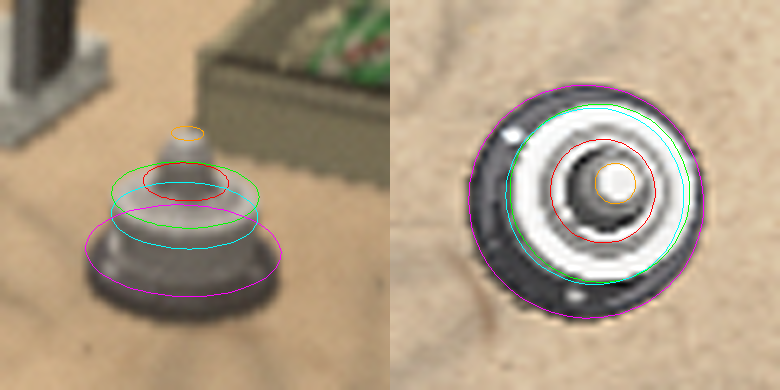

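```bash
python3 - <<'E'
from h import *
print(manip.job_done()); st()
E
```

```text
the job is handed in; nothing more can be done
None
the job is handed in; nothing more can be done
```

I put both washers from the stand on the arbor and handed the job in at about 32 s of robot time; no verdict was reported. I laid each washer flat on the bare patch, gripped it across its diameter and lowered it over the post. The near washer went on dome down, then the far one dome up.

- **Last pictures:** both views show both washers on the post, lying flat, with the dome of the upper one up. In the top view the upper washer is about 1 mm off the post's axis; the limit is 7 mm.
- **Forces:** every contact force I read was below 3 N. The gripper ended open, about 0.2 m above the bench.
- **Camera disagreement:** the side camera reads about 2 to 4 mm off the top camera for the arbor and the washers. In the last side view the model outlines drawn over the picture all sat about 2 px too high, the fixed post included. That fits a calibration offset rather than a wrong seating height, but I did not measure the heights independently.
- **Bystanders:** the tape is where it was at the start. The arm hid the battery and part of the tweezers in the last top view, so I did not check those two; nothing I did went near them.

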